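Load the filling nozzles and clamp them

ROBOT

A 7-joint arm with a two-finger parallel gripper is mounted at the origin on the work surface. World frame = base frame: x ahead of the robot, y to its left, z up, the work surface at z = 0. Lengths are in m, angles in rad, forces in N, time in s.
With the tool pointing down it reaches from about 0.4 to 0.85 m from the base axis. Payload 10.4 kg.
Tool frame: the origin (TCP) lies midway between the tips of the shut fingers; the grasp point (between the pads) lies 19 mm behind it; x points along the fingers, z is the direction in which the jaws open and shut, and the axes are right-handed (so a half turn about x gives the same grasp; the last joint's range is limited). The gripper opens to 87 mm and grips with 3 to 60 N. Pads are 19 mm wide; open, the fingers measure 117 mm over their backs; the gripper's body (75 mm by 190 mm) begins 51 mm behind the grasp point.
Start: joints at [1.129, 0.332, -0.065, 1.46, 0.022, 1.35, -0.088], TCP at [0.254, -0.571, 0.223] pointing down, gripper open.
Joint ranges: [-2.6, 2.6], [-0.5, 2.12], [-1.47, 1.34], [0.16, 2.42], [-1.27, 4.41], [0.06, 2.06], [-2.6, 2.6]. Speed limits (rad/s): [2.22, 2.22, 2.79, 2.79, 3.14, 3.14, 3.14].

INTERFACE

Orientations are given as a unit quaternion [x, y, z, w].
In Python, from bench import read_state, camera, camera_params, close_job gives the robot as it stands.
- The arm moves only by the tool arm_command, never from a script. Its argument "targets" is a list of rows, each a list of 7 numbers: the closure in counts, from 0 (fully open) to 255 (shut), then the shift along the tool's x, y, z in mm, then the turn, a rotation vector about the tool's x, y, z in rad. A call has 1 to 10 rows; each row is the pose to reach, as a shift and turn from the pose commanded when the call began, along the tool's axes at that moment; what a row does not reach only later rows make up. A row lasts 1/10 s, in which the tool goes at most 50 mm and 8.59 degrees, less where a joint would pass 70% of its speed; a pose out of reach is approached as far as the arm can. A call with a gripper value outside its range is refused whole. The fingers move at their own pace and stop on an object; "newtons" is the grip in N (left out, the last holds). Time passes only in rows, so rows that repeat a pose let the fingers close. It gives the time, the measured TCP pose, the force and the opening at its end, in the units of the state.
- read_state(): the state, without advancing time (a new reading comes with each control period).
- camera(name): name is "side" or "top" or "wrist"; returns the picture (420x560x3 uint8, red, green, blue); there is no depth.
- camera_params(name): a dict with "intrinsics" (3x3 intrinsics, pixels), "dist" ([k1, k2, p1, p2, k3] as OpenCV has them; the pictures are not rectified), "xyz" and "orientation" of the camera in the world; the wrist camera has in their place "mount" (4x4, takes a point from camera to tool coordinates, whose origin is the TCP and whose axes are the tool frame's). Camera axes: x right, y down, z forward; pixel columns grow to the right and rows downward; lengths in m; the calibration is good to about 2 mm. A picture is of the moment at which its call begins: read the wrist's pose just before it. camera_params takes no time and is no camera call.
- close_job(): hands the job in, once; it reports no verdict.
The state is a dict: "time": time; "joint_positions": joint angles; "joint_vel": joint speeds; "joint_torque": joint torques, N m; "ee_pos": TCP position; "eef_rot": TCP orientation; "ft_force": force on the tool from outside, world axes, zero at the start; "torque": the same for the moment, N m; "width": finger opening in m.
Only numpy, scipy, OpenCV 4.12 (cv2) and the standard library are available. Lean on these libraries where they do the work, as an engineer would, in place of code of your own. Each camera call takes 0.05 s, during which the arm holds its last target.

TASK

Pocket one of the nozzle fixture is already filled: put the tall nozzle, spout up, fully home in the pocket whose tag has two dots, and only then the short loose nozzle in the pocket with three dots. Then push the spring-returned clamp leg forward until its pointers line up with the black length marks on the rails and, while holding it there, slide the black cam lever all the way along the push plate to its closed end. Finish still holding the leg at the marks, with the lever closed, and leave the nozzle in pocket one and everything else on the table undisturbed.

Things in the scene. Friction and masses are not known exactly. Their poses are not given: they have to be found in the camera images.
- nozzle_tall_mid (a point): Tall loose steel nozzle, standing spout up on the table. 96 mm tall: chamfered foot 30 mm diameter, 10 mm high; flange 48 mm diameter, 10 to 14 mm up; straight round body 24 mm diameter, 14 to 74 mm up; cone narrowing to 10 mm at the top. 0.12 to 0.24 kg. The point is on its axis half-way up, 48 mm above its underside; z points to the spout.
- nozzle_short_mid (a point): Short steel filling nozzle, loose, standing on the table on its foot (spout up) at the start. 74 mm tall: the same foot, flange and 24 mm body as the tall one, the straight body reaching from 14 to 58 mm up, then a cone. 0.10 to 0.20 kg. This point is on its axis, half-way up, 37 mm above its underside; z points to the spout.
- nozzle_first_mid (a point): A nozzle just like the short one, already seated in the pocket with one dot: leave it there. The point is half-way up it (37 mm above its underside).
- nozzle_tall: The tall nozzle as a solid; origin at the centre of its underside.
- nozzle_short: The short loose nozzle as a solid; origin at the centre of its underside.
- pocket1 (a point): Centre of the mouth of the pocket whose tag has one dot, at the top face of the white pocket block (22 mm above the table). It holds the first nozzle. The three pockets lie in a row along the fixture's y, 70 mm apart; which is which varies. Axes as the fixture's.
- pocket2 (a point): Centre of the mouth of the two-dot pocket (its steel tag lies 47 mm beyond it, +x). Round blind hole, 32 mm diameter, 14 mm deep, chamfered. A seated nozzle's foot is in the hole and its flange rests on the block: its underside is 10 mm below this point. The tall nozzle goes here, first.
- pocket3 (a point): The same for the pocket whose tag has three dots. The short nozzle goes here, second.
- fixture: Fixed nozzle fixture, 300 mm (x) by 270 mm (y). Origin on the table; x is the way the clamp leg is pushed (roughly away from the robot), y along the pocket row, z up. The pocket row is 75 mm ahead of the origin. A rail 29 mm high, 22 mm wide runs along each side (centre 122 mm off the middle) under the leg's pointers, with a black mark line across its top.
- clamp_leg: Flat frame 200 mm wide, top 40 mm above the table, sliding along the fixture's x: starts fully back, marks 70 mm ahead, stop at 82 mm. A spring always pulls it back (4.5 to 5.5 N), even with the cam closed: it runs back if not held. Carries push plate and lever. At the mark its white front bar lies 4 mm over the nozzle flanges, 6 mm short of their bodies. Axes as the fixture's.
- leg_pointer (a point): Mid-point between the leg's two dark pointers (38 mm above the table, on the leg's centre line). The leg is at length when this point's x in the fixture frame equals that of length_mark; it starts 70 mm behind it.
- length_mark (a point): Mid-point between the black marks on the rails, fixed in the fixture, axes as the fixture's.
- push_plate (a point): Middle of the top edge of the push plate's near (-x) face, 70 mm behind leg_pointer, 85 mm above the table. Upright steel plate on the leg, 10 mm thick, 200 mm long (y), 40 to 85 mm above the table. Its near face is free for fingers to push on (+x). The leg's rear beam, top 40 mm above the table, reaches 17 mm out from the face at its foot.
- cam_lever (a joint): Cam lever's slide along the push plate, carried by the leg: 0 fully open, 0.040 m closed against its end stop; grows towards the fixture's +y. It starts between 0 and 0.010, stays where it is left and takes about 2.5 N to move.
- lever_thumb (a point): Centre of the lever's black thumb piece, 67 mm above the table: juts out 30 mm from the push plate's near face, 16 mm wide (y), 49 to 85 mm above the table; on top a cap 22 mm wide (y), 50 mm long (x), up to 94 mm, rides over the plate. Fully open it stands 20 mm to the +y side of the plate's middle, closed 60 mm; push it on its -y side.
- cutter: Bystander on the table: round cutter; leave it alone.
- jar: Bystander on the table: glass jar; leave it alone.
- bowl: Bystander on the table: steel bowl; leave it alone.
- pastry_brush: Bystander on the table: pastry brush; leave it alone.
- bench_scraper: Bystander on the table: bench scraper; leave it alone.
Things that resemble listed ones, but are neither listed nor needed, are in the scene too. Leave any yellow look-alike of the nozzle_short alone.

How it is judged:
On the way, in this order (a step that is already met when the one before it is completed fails the run):
1. the tall nozzle stands fully home in the two-dot pocket, let go (horizontal distance between nozzle_tall_mid and pocket2 below 0.004 m and z of nozzle_tall_mid in the frame of pocket2 below 0.0405 m and angle between nozzle_tall_mid's own z axis and vertical below 0.06 rad and contact force between nozzle_tall and the fingers below 0.2 N), for 0.2 s.
2. then the short nozzle stands fully home in the three-dot pocket, let go (horizontal distance between nozzle_short_mid and pocket3 below 0.004 m and z of nozzle_short_mid in the frame of pocket3 below 0.0295 m and angle between nozzle_short_mid's own z axis and vertical below 0.06 rad and contact force between nozzle_short and the fingers below 0.2 N), for 0.2 s.
3. the leg is held at the length mark (within 4 mm) with the lever still open (x of leg_pointer in the frame of length_mark between -0.004 and 0.004 m and value of joint cam_lever below 0.02 m and contact force between any of the fingers, the arm and clamp_leg above 1.5 N), for 0.2 s.
4. the lever is closed while the leg is held at the mark (x of leg_pointer in the frame of length_mark between -0.004 and 0.004 m and value of joint cam_lever above 0.036 m and contact force between any of the fingers, the arm and clamp_leg above 1.5 N), for 0.2 s.
At the end, for the whole second after the job is handed in: Three nozzles home in their pockets (4 mm off centre, 2.5 mm of depth, 0.06 rad of upright), the loaded two free of the fingers; pointers within 4 mm of the marks, leg at rest, lever within 4 mm of its closed stop, the robot still holding the leg (over 1.5 N) (all of step 1 and all of step 2 and all of step 4 and horizontal distance between nozzle_first_mid and pocket1 below 0.004 m and z of nozzle_first_mid in the frame of pocket1 below 0.0295 m and angle between nozzle_first_mid's own z axis and vertical below 0.06 rad and linear speed of clamp_leg below 0.01 m/s); the arm keeps its last pose, push and grip.
It fails at once if the cam lever is pushed towards closed (beyond half-way) while the leg is more than 6 mm off the mark (value of joint cam_lever above 0.022 m and (x of leg_pointer in the frame of length_mark below -0.006 m or x of leg_pointer in the frame of length_mark above 0.006 m)).
It fails at once if the nozzle in pocket one is lifted or tipped out (distance of nozzle_first_mid from where it was at the start of the episode above 0.012 m).
It fails at once if a bystander is moved by more than 20 mm (distance of any of cutter, jar, bowl, pastry_brush, bench_scraper from where it was at the start of the episode above 0.02 m).
It also fails if it takes over 72 s, if anything falls off the work surface, if the arm or the gripper's body presses on something with over 40 N, if the wrist force passes 120 N, or if a joint passes its speed limit or range.

## Working session

There is one attempt and no reset: what is moved stays moved. The work goes in short steps, Python scripts to look and compute and a tool call to move; the robot and the scene stay as the last step left them, time stands still between calls to the robot, and variables do not carry over. Pictures are saved under pics/ and viewed, and the job is handed in when it is done.

Besides the shell and the picture viewer there is one more tool, called after "Call:" as name([rows], argument=value, ...), one row to a line, values as JSON. arm_command: Moves the arm, as the interface text tells. Its arguments: {"type":"object","properties":{"targets":{"type":"array"},"newtons":{"type":"number"}},"required":["targets"]}

```bash
ls; mkdir -p pics; python3 - <<'E'
from bench import *
import cv2,numpy as np
s=read_state();print(s)
for n in("side","top","wrist"):
    p=camera_params(n);print(n,p)
    cv2.imwrite(f"pics/{n}0.png",camera(n)[:,:,::-1])
E
```

```text
pics
{'time': 0.0, 'joint_positions': array([ 1.12937084,  0.33289346, -0.06470399,  1.46091913,  0.02160895,
        1.34988623, -0.08850071]), 'joint_vel': array([-0.00059363,  0.00176111, -0.00066324, -0.0003189 ,  0.00094949,
        0.00124615,  0.00150909]), 'joint_torque': array([-6.69166511e-04, -6.23253107e+01,  2.39815313e-02, -3.89906716e+01,
       -6.13146974e-02,  3.93625244e-02,  1.56528222e-04]), 'ee_pos': array([ 0.25402252, -0.57064012,  0.22175106]), 'eef_rot': array([ 0.38537631,  0.59345544, -0.38487601,  0.59259278]), 'ft_force': array([0.17671326, 0.28354539, 0.04967638]), 'torque': array([0.00515629, 0.03453242, 0.00668037]), 'width': 0.08709158153017071}
side {'intrinsics': array([[535.38941099,   0.        , 284.49060452],
       [  0.        , 535.38941099, 201.72388259],
       [  0.        ,   0.        ,   1.        ]]), 'dist': array([-0.08838599,  0.        ,  0.        ,  0.        ,  0.        ]), 'xyz': array([0.11286543, 1.05413117, 0.77294385]), 'orientation': array([-0.14537734,  0.85647353, -0.48686136,  0.09101943])}
top {'intrinsics': array([[
[... 260 characters left out ...]
, 1.11515021]), 'orientation': array([ 0.71036527, -0.69781411,  0.06646611, -0.06339485])}
wrist {'intrinsics': array([[309.00462762,   0.        , 280.8311091 ],
       [  0.        , 309.00462762, 210.91987533],
       [  0.        ,   0.        ,   1.        ]]), 'dist': array([-0.00031896,  0.        ,  0.        ,  0.        ,  0.        ]), 'mount': array([[ 3.36887843e-04, -2.83030960e-01,  9.59110714e-01,
        -1.62254216e-01],
       [ 1.52588089e-03, -9.59109507e-01, -2.83031140e-01,
         7.84140150e-02],
       [ 9.99998779e-01,  1.55883846e-03,  1.08759199e-04,
         1.60488350e-03],
       [ 0.00000000e+00,  0.00000000e+00,  0.00000000e+00,
         1.00000000e+00]])}
```

View pics/top0.png

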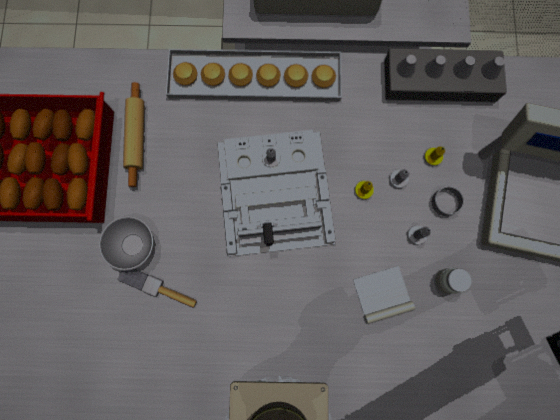

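View pics/side0.png

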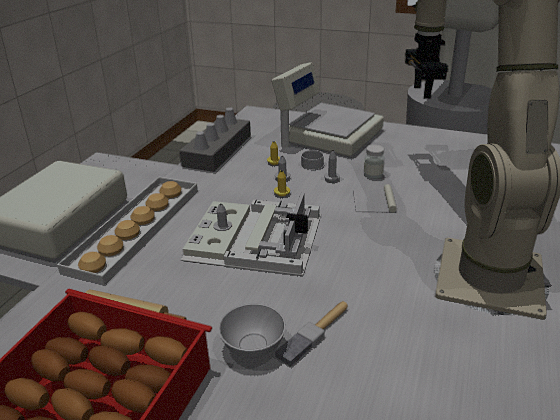

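View pics/wrist0.png

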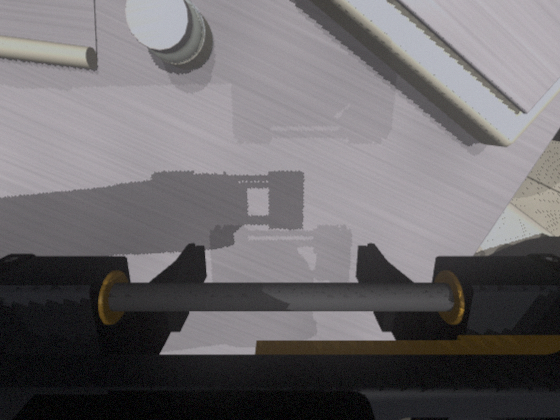

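```bash
cat > h.py <<'E'
import cv2,numpy as np,sys
from scipy.spatial.transform import Rotation as R
sys.path.insert(0,'.')
from bench import *
def cam(n,s=None):
    p=camera_params(n)
    K=np.array(p['intrinsics']);d=np.array(p['dist'])
    if n=='wrist':
        M=np.array(p['mount']);T=R.from_quat(s['eef_rot']).as_matrix()
        return K,d,T@M[:3,:3],np.array(s['ee_pos'])+T@M[:3,3]
    return K,d,R.from_quat(p['orientation']).as_matrix(),np.array(p['xyz'])
def ray(c,uv):
    K,d,A,o=c
    q=cv2.undistortPoints(np.array([[uv]],float),K,d)[0,0]
    v=A@np.array([q[0],q[1],1]);return o,v/np.linalg.norm(v)
def onz(c,uv,z):
    o,v=ray(c,uv);return o+v*(z-o[2])/v[2]
def tri(rs):
    S=np.zeros((3,3));b=np.zeros(3)
    for o,v in rs:
        P=np.eye(3)-np.outer(v,v);S+=P;b+=P@o
    x=np.linalg.solve(S,b)
    return x,[np.linalg.norm((np.eye(3)-np.outer(v,v))@(x-o)) for o,v in rs]
def proj(c,X):
    K,d,A,o=c
    r=cv2.Rodrigues(A.T)[0];t=-A.T@o
    return cv2.projectPoints(np.array(X,float).reshape(-1,1,3),r,t,K,d)[0][:,0]
E
python3 - <<'E'
import cv2
t=cv2.imread('pics/top0.png');s=cv2.imread('pics/side0.png')
cv2.imwrite('pics/tc1.png',cv2.resize(t[120:265,205:345],None,fx=4,fy=4,interpolation=cv2.INTER_CUBIC))
cv2.imwrite('pics/tc2.png',cv2.resize(t[130:260,340:480],None,fx=4,fy=4,interpolation=cv2.INTER_CUBIC))
cv2.imwrite('pics/sc1.png',cv2.resize(s[190:280,175:335],None,fx=5,fy=5,interpolation=cv2.INTER_CUBIC))
cv2.imwrite('pics/sc2.png',cv2.resize(s[120:210,245:405],None,fx=5,fy=5,interpolation=cv2.INTER_CUBIC))
E
```

```text
(no output)
```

View pics/tc1.png

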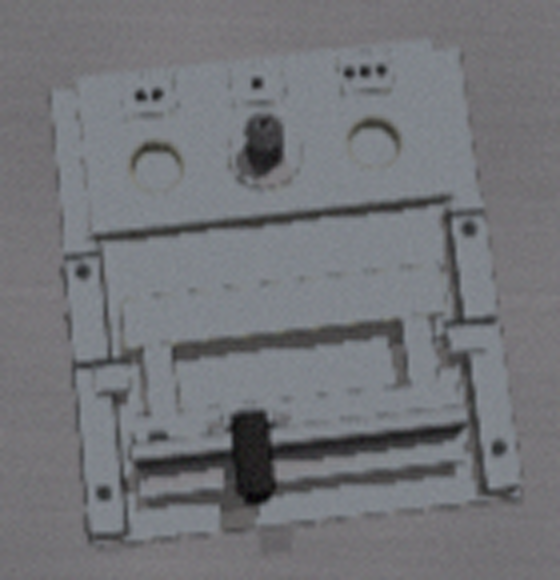

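View pics/tc2.png

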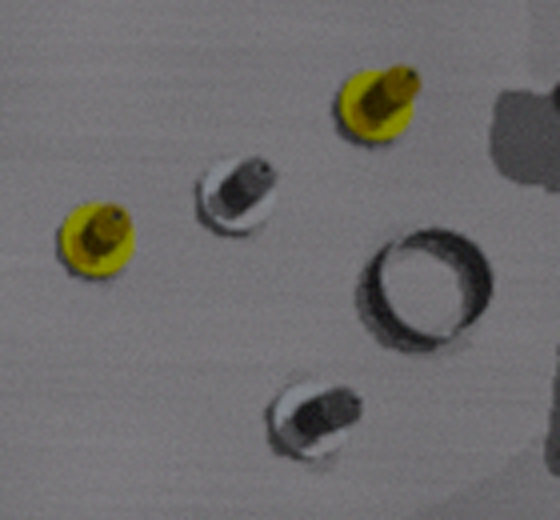

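View pics/sc1.png

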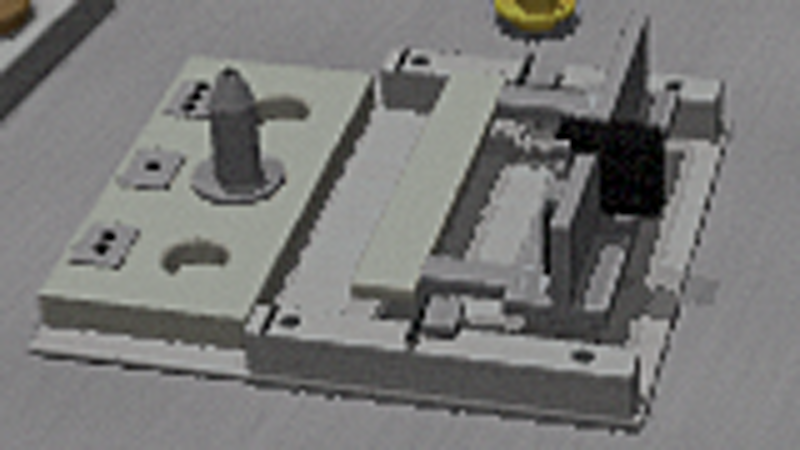

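View pics/sc2.png

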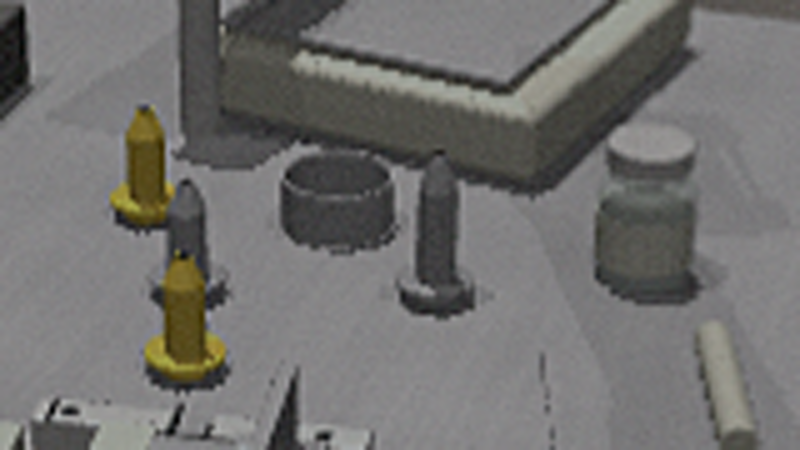

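```bash
python3 - <<'E'
from h import *
np.set_printoptions(precision=4,suppress=True)
t=cam('top');s=cam('side')
def T(a,b,ax=(340,130),bx=(245,120)):
    return tri([ray(t,(a[0]/4+ax[0],a[1]/4+ax[1])),ray(s,(b[0]/5+bx[0],b[1]/5+bx[1]))])
print('tall tip',T((348,400),(438,153)),'flange',T((311,420),(436,290)))
print('short tip',T((262,168),(187,183)))
for n,p,z in(('tall fl',(311,420),.014),('short fl',(236,197),.014)):print(n,onz(t,(p[0]/4+340,p[1]/4+130),z))
f=((205,120),(175,190))
print('p2',T((157,165),(195,257),*f),'p3',T((373,142),(281,108),*f))
print('p1tip',T((264,122),(230,72),*f), 'p1fl',T((264,165),(238,182),*f))
for p in((157,165),(373,142)):print(onz(t,(p[0]/4+205,p[1]/4+120),.022))
for n,p,z in(('railmarkL',(82,253),.029),('railmarkR',(470,211),.029),('ptrL',(110,365),.038),('ptrR',(465,322),.038),('plateL',(137,460),.085),('plateR',(465,428),.085),('cap',(250,425),.094)):print(n,onz(t,(p[0]/4+205,p[1]/4+120),z))
E
```

```text
tall tip (array([ 0.4715, -0.3362,  0.0993]), [np.float64(4.957387423457554e-05), np.float64(4.957387423461532e-05)]) flange (array([ 0.4722, -0.3444,  0.0037]), [np.float64(9.522704571654948e-05), np.float64(9.52270457166492e-05)])
short tip (array([ 0.6154, -0.2981,  0.0757]), [np.float64(0.00014443094586375434), np.float64(0.0001444309458638258)])
tall fl [ 0.4709 -0.3412  0.014 ]
short fl [ 0.6134 -0.2988  0.014 ]
p2 (array([0.6518, 0.097 , 0.0207]), [np.float64(0.0004007257323406829), np.float64(0.0004007257323406327)]) p3 (array([ 0.6685, -0.0405,  0.0233]), [np.float64(2.096217936553943e-06), np.float64(2.096217936352055e-06)])
p1tip (array([0.6603, 0.028 , 0.0862]), [np.float64(0.0003769390229371737), np.float64(0.0003769390229372637)]) p1fl (array([0.6565, 0.0298, 0.0211]), [np.float64(0.003896315222274029), np.float64(0.003896315222274182)])
[0.651  0.0968 0.022 ]
[ 0.6689 -0.0406  0.022 ]
railmarkL [0.5909 0.1413 0.029 ]
railmarkR [ 0.6226 -0.1018  0.029 ]
ptrL [0.5183 0.1202 0.038 ]
ptrR [ 0.5493 -0.0978  0.038 ]
plateL [0.4539 0.0974 0.085 ]
plateR [ 0.4762 -0.0934  0.085 ]
cap [0.4744 0.032  0.094 ]
```

```bash
python3 - <<'E'
from h import *
np.set_printoptions(precision=4,suppress=True)
s=read_state();A=R.from_quat(s['eef_rot']).as_matrix();print(A)
p=camera_params('wrist');M=np.array(p['mount']);
c=(np.array(p['intrinsics']),np.array(p['dist']),M[:3,:3],M[:3,3])
print(proj(c,[[0,0,0],[-.019,0,0],[.1,0,0],[.2,0,0],[.15,-.05,0]]))
a=0.127
print(A.T@[np.cos(a),np.sin(a),0])
E
```

```text
[[-0.0005  0.9136  0.4067]
 [ 0.0009  0.4067 -0.9136]
 [-1.     -0.     -0.001 ]]
[[277.9292 261.8065]
 [277.5855 278.0289]
 [278.984  212.0253]
 [279.4915 188.078 ]
 [279.2709 242.9245]]
[-0.0003  0.9577  0.2877]
```

Call:
arm_command([
  [0, -28, 292, -122, -1.28, 0, 0],
  [0, -28, 292, -122, -1.28, 0, 0],
  [0, -28, 292, -122, -1.28, 0, 0],
  [0, -28, 292, -122, -1.28, 0, 0],
  [0, -28, 292, -122, -1.28, 0, 0],
  [0, -28, 292, -122, -1.28, 0, 0],
  [0, -28, 292, -122, -1.28, 0, 0],
  [0, -28, 292, -122, -1.28, 0, 0],
  [0, -28, 292, -122, -1.28, 0, 0],
  [0, -28, 292, -122, -1.28, 0, 0],
])

```text
time: 1.15
ee_pos: [0.4712, -0.3407, 0.2503]
eef_rot: [-0.046, 0.706, 0.046, 0.705]
ft_force: [-0.0, -0.4, -0.4]
width: 0.0871
```

```bash
cat > snap.py <<'E'
from h import *
import json
def snap(name):
    s=read_state();im=camera('wrist')
    cv2.imwrite(f'pics/{name}.png',im[:,:,::-1])
    json.dump({k:np.array(v).tolist() for k,v in s.items()},open(f'pics/{name}.json','w'))
    return s
def load(name):
    s=json.load(open(f'pics/{name}.json'));return cam('wrist',s),cv2.imread(f'pics/{name}.png'),s
if __name__=='__main__':
    np.set_printoptions(precision=4,suppress=True)
    s=snap(sys.argv[1]);print(s['time'],s['ee_pos'],s['width'],s['ft_force'],s['joint_positions']);print(R.from_quat(s['eef_rot']).as_matrix())
E
python3 snap.py w1
```

```text
1.15 [ 0.4712 -0.3407  0.2503] 0.08709368273585022 [-0.0238 -0.3626 -0.4458] [ 0.8765  0.2497 -0.3943  1.522   0.0966  1.3897  0.605 ]
[[-0.0004 -0.129   0.9916]
 [ 0.0003  0.9916  0.129 ]
 [-1.      0.0003 -0.0004]]
```

View pics/w1.png

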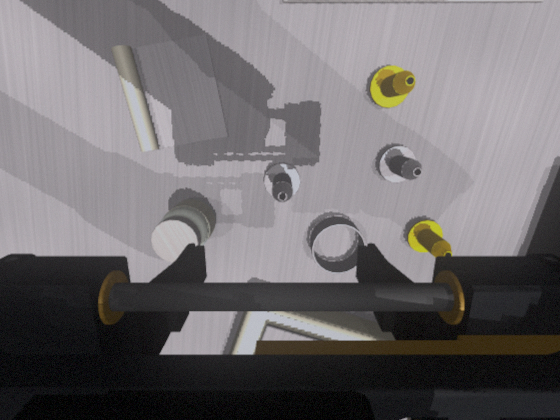

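```bash
python3 - <<'E'
import cv2
t=cv2.imread('pics/w1.png')
cv2.imwrite('pics/w1c.png',cv2.resize(t[140:230,240:440],None,fx=4,fy=4,interpolation=cv2.INTER_CUBIC))
E
```

```text
(no output)
```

View pics/w1c.png

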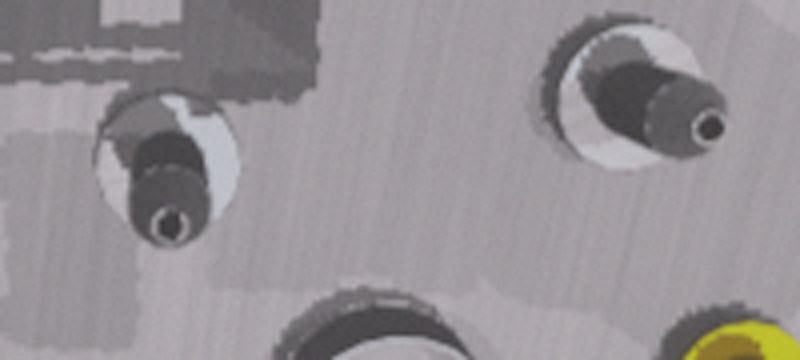

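```bash
python3 - <<'E'
from snap import *
np.set_printoptions(precision=4,suppress=True)
t=cam('top');sd=cam('side');w,_,s=load('w1')
print('tall tip',onz(w,(282.5,196.25),.096),'fl',onz(w,(281.75,181.5),.014))
print('short tip',onz(w,(417.25,172),.074),'fl',onz(w,(398.25,164.5),.014))
print(tri([ray(w,(282.5,196.25)),ray(t,(427,230)),ray(sd,(332.6,150.6))]))
print(tri([ray(w,(417.25,172)),ray(t,(405.5,172)),ray(sd,(282.4,156.6))]))
print('jar',onz(t,(455,280),.06),'cutter',onz(t,(447,202),.0))
E
```

```text
tall tip [ 0.4742 -0.341   0.096 ] fl [ 0.4737 -0.3413  0.014 ]
short tip [ 0.6186 -0.2998  0.074 ] fl [ 0.6196 -0.2997  0.014 ]
(array([ 0.4728, -0.339 ,  0.0975]), [np.float64(0.0021734861094781692), np.float64(0.0022540822915130816), np.float64(0.0006111792824521234)])
(array([ 0.6163, -0.2989,  0.0755]), [np.float64(0.001584070689440566), np.float64(0.0010109978922565274), np.float64(0.0007672559748228937)])
jar [ 0.3597 -0.4106  0.06  ] cutter [ 0.5593 -0.4243  0.    ]
```

Call:
arm_command([
  [0, 50, -1, 2, 0, 0, 0],
  [0, 100, -1, 2, 0, 0, 0],
  [0, 150, -1, 2, 0, 0, 0],
  [0, 190, -1, 2, 0, 0, 0],
  [0, 215, -1, 2, 0, 0, 0],
  [0, 215, -1, 2, 0, 0, 0],
  [120, 215, -1, 2, 0, 0, 0],
  [255, 215, -1, 2, 0, 0, 0],
  [255, 215, -1, 2, 0, 0, 0],
  [255, 215, -1, 2, 0, 0, 0],
], newtons=25)

```text
time: 2.2
ee_pos: [0.4741, -0.342, 0.0369]
eef_rot: [-0.046, 0.705, 0.045, 0.706]
ft_force: [-0.4, 0.5, 0.2]
width: 0.063
```

Call:
arm_command([
  [255, 0, 0, 0, 0, 0, 0],
  [255, 0, 0, 0, 0, 0, 0],
  [255, 0, 0, 0, 0, 0, 0],
  [255, 0, 0, 0, 0, 0, 0],
])

```text
time: 2.6
ee_pos: [0.4734, -0.3415, 0.0356]
eef_rot: [-0.045, 0.706, 0.045, 0.706]
ft_force: [0.2, 0.1, 0.3]
width: 0.031
```

```bash
python3 snap.py w2
```

```text
2.6 [ 0.4734 -0.3415  0.0356] 0.030980716665018053 [0.2118 0.1379 0.2969] [ 0.8502  0.4445 -0.3701  1.7499  0.1881  0.982   0.5359]
[[ 0.     -0.1276  0.9918]
 [-0.      0.9918  0.1276]
 [-1.     -0.      0.    ]]
```

View pics/w2.png

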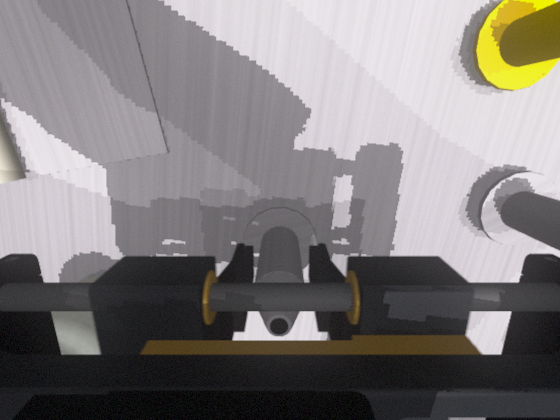

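Call:
arm_command([
  [255, 0, 0, 0, 0, 0, 0],
  [255, 0, 0, 0, 0, 0, 0],
  [255, 0, 0, 0, 0, 0, 0],
  [255, -10, 0, 0, 0, 0, 0],
  [255, -30, 0, 0, 0, 0, 0],
  [255, -30, 0, 0, 0, 0, 0],
])

```text
time: 3.25
ee_pos: [0.475, -0.3424, 0.0685]
eef_rot: [-0.046, 0.704, 0.044, 0.707]
ft_force: [0.7, -0.5, -1.4]
width: 0.0233
```

```bash
python3 snap.py w3
```

```text
3.25 [ 0.475  -0.3424  0.0685] 0.023256898116907718 [ 0.7341 -0.5456 -1.4445] [ 0.8576  0.4042 -0.3784  1.7267  0.17    1.0385  0.549 ]
[[ 0.0036 -0.1278  0.9918]
 [-0.0025  0.9918  0.1278]
 [-1.     -0.003   0.0032]]
```

View pics/w3.png

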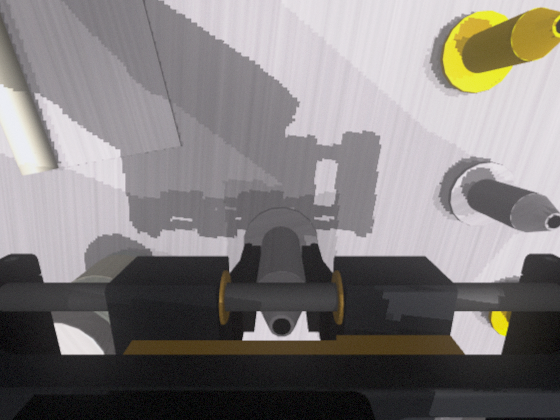

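Call:
arm_command([
  [255, -50, 0, 0, 0, 0, 0],
  [255, -100, 0, 0, 0, 0, 0],
  [255, -140, 30, 15, 0, 0, 0],
  [255, -180, 70, 40, 0, 0, 0],
  [255, -180, 110, 65, 0, 0, 0],
  [255, -180, 150, 88, 0, 0, 0],
  [255, -180, 190, 110, 0, 0, 0],
  [255, -180, 230, 132, 0, 0, 0],
  [255, -180, 270, 155, 0, 0, 0],
  [255, -180, 310, 178, 0, 0, 0],
])

```text
time: 4.3
ee_pos: [0.6106, -0.0097, 0.2449]
eef_rot: [-0.045, 0.706, 0.045, 0.705]
ft_force: [0.4, -0.6, -1.3]
width: 0.0234
```

Call:
arm_command([
  [255, 0, 40, 20, 0, 0, 0],
  [255, 0, 75, 40, 0, 0, 0],
  [255, 0, 96, 52, 0, 0, 0],
  [255, 0, 96, 52, 0, 0, 0],
  [255, 0, 96, 52, 0, 0, 0],
  [255, 0, 96, 52, 0, 0, 0],
  [255, 0, 96, 52, 0, 0, 0],
])

```text
time: 5.0
ee_pos: [0.6497, 0.0888, 0.2455]
eef_rot: [-0.045, 0.706, 0.044, 0.706]
ft_force: [-0.4, -1.1, -1.0]
width: 0.0233
```

```bash
python3 snap.py w4
```

```text
5.0 [0.6497 0.0888 0.2455] 0.02327258742068546 [-0.3524 -1.1261 -0.987 ] [ 0.2217  0.4568 -0.6098  1.3094  0.2581  1.4534 -0.2435]
[[ 0.     -0.1255  0.9921]
 [-0.0009  0.9921  0.1255]
 [-1.     -0.0009 -0.0001]]
```

View pics/w4.png

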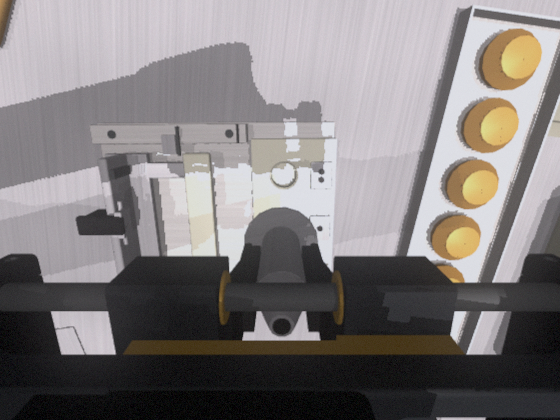

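```bash
python3 - <<'E'
from snap import *
np.set_printoptions(precision=4,suppress=True)
w,im,s=load('w4')
cv2.imwrite('pics/w4c.png',cv2.resize(im[115:245,85:345],None,fx=3,fy=3,interpolation=cv2.INTER_CUBIC))
cv2.imwrite('pics/w4d.png',cv2.resize(im[150:200,250:340],None,fx=8,fy=8,interpolation=cv2.INTER_CUBIC))
cv2.imwrite('pics/w4e.png',cv2.resize(im[200:340,230:330],None,fx=4,fy=4,interpolation=cv2.INTER_CUBIC))
print(proj(w,[[.651,.0968,.022],[.6518,.097,.022]]))
E
```

```text
[[281.6514 176.4205]
 [282.3015 176.3444]]
```

View pics/w4c.png

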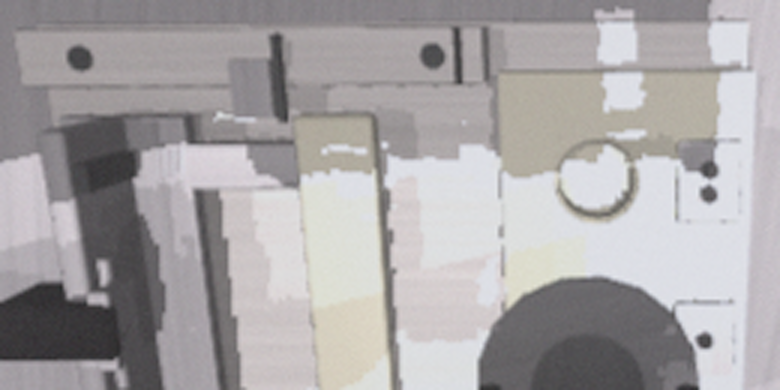

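View pics/w4d.png

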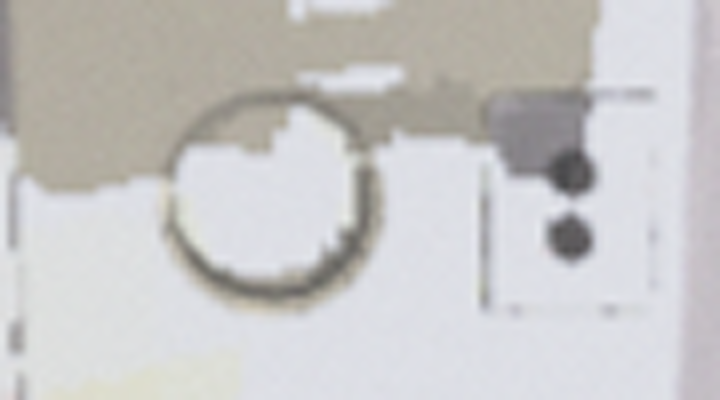

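View pics/w4e.png

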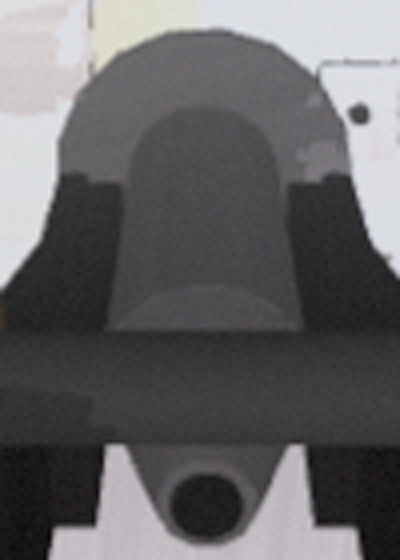

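```bash
python3 - <<'E'
from snap import *
np.set_printoptions(precision=4,suppress=True)
w,im,s=load('w4')
print('p2',onz(w,(284.1,175.1),.022))
M=np.array(camera_params('wrist')['mount']);c=(w[0],w[1],M[:3,:3],M[:3,3])
def onx(uv,x):
    o,v=ray(c,uv);return o+v*(x-o[0])/v[0]
for g in(.050,.054,.056):
  print(g,'tip',onx((281.3,327),-.019+g-.096),'edge',onx((281.3,207.5),-.019+g-.014)-[0,.024,0])
E
```

```text
p2 [0.6538 0.0989 0.022 ]
0.05 tip [-0.065   0.0031  0.0013] edge [0.017  0.0018 0.0014]
0.054 tip [-0.061   0.0001  0.0013] edge [0.021  0.0006 0.0014]
0.056 tip [-0.059  -0.0014  0.0013] edge [0.023  0.0001 0.0014]
```

Call:
arm_command([
  [255, 30, 9, -40, 0, 0, 0],
  [255, 70, 9, -57, 0, 0, 0],
  [255, 115, 9, -57, 0, 0, 0],
  [255, 115, 9, -57, 0, 0, 0],
  [255, 115, 9, -57, 0, 0, 0],
  [255, 115, 9, -57, 0, 0, 0],
  [255, 115, 9, -57, 0, 0, 0],
])

```text
time: 5.75
ee_pos: [0.5936, 0.0925, 0.1329]
eef_rot: [-0.045, 0.704, 0.045, 0.707]
ft_force: [-0.3, -0.7, -2.1]
width: 0.0233
```

```bash
python3 snap.py w5
```

```text
5.75 [0.5936 0.0925 0.1329] 0.023265060098792673 [-0.3448 -0.6841 -2.1003] [ 0.2647  0.4104 -0.6221  1.6166  0.2534  1.1928 -0.2836]
[[ 0.0035 -0.1274  0.9918]
 [ 0.0006  0.9919  0.1274]
 [-1.      0.0001  0.0035]]
```

View pics/w5.png

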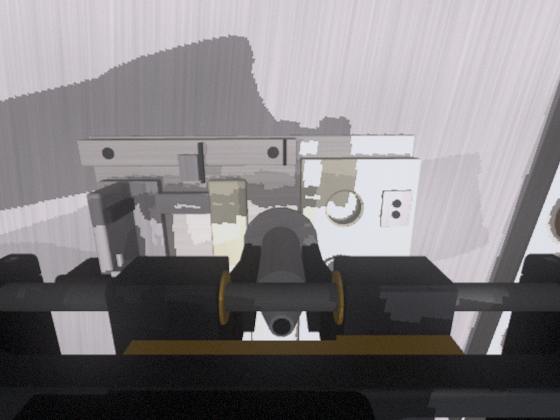

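```bash
python3 - <<'E'
from snap import *
w,im,s=load('w5')
cv2.imwrite('pics/w5d.png',cv2.resize(im[170:240,300:410],None,fx=7,fy=7,interpolation=cv2.INTER_CUBIC))
E
```

```text
(no output)
```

View pics/w5d.png

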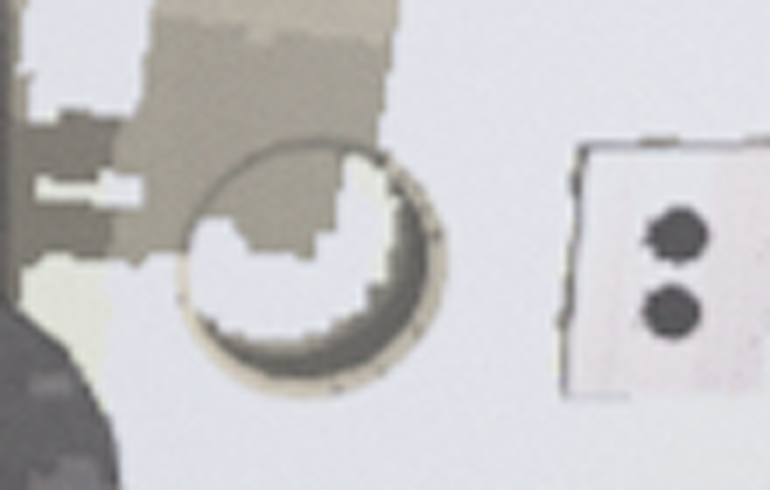

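```bash
python3 - <<'E'
from snap import *
np.set_printoptions(precision=4,suppress=True)
w,im,s=load('w5');w4,_,_=load('w4');t=cam('top');sd=cam('side')
print('p2',onz(w,(344.7,208.3),.022))
print(tri([ray(w,(344.7,208.3)),ray(w4,(284.1,175.1))]))
print(tri([ray(w,(344.7,208.3)),ray(w4,(284.1,175.1)),ray(t,(244.25,161.25)),ray(sd,(175+39,190+51.4))]))
print(read_state()['ee_pos'])
E
```

```text
p2 [0.6536 0.0986 0.022 ]
(array([0.6538, 0.0986, 0.0215]), [np.float64(0.00012994805222804942), np.float64(0.00012994805222809496)])
(array([0.653 , 0.0977, 0.0203]), [np.float64(0.0012152461058556824), np.float64(0.0012696758736760623), np.float64(0.0015370095789572875), np.float64(0.0011004227677722516)])
[0.5933 0.0925 0.1325]
```

Call:
arm_command([
  [255, 0, -2, 35, 0, 0, 0],
  [255, 20, -2, 59, 0, 0, 0],
  [255, 47, -2, 59, 0, 0, 0],
  [255, 47, -2, 59, 0, 0, 0],
  [255, 47, -2, 59, 0, 0, 0],
  [255, 47, -2, 59, 0, 0, 0],
  [255, 47, -2, 59, 0, 0, 0],
  [255, 47, -2, 59, 0, 0, 0],
  [255, 47, -2, 59, 0, 0, 0],
])

```text
time: 6.7
ee_pos: [0.651, 0.0976, 0.0843]
eef_rot: [-0.045, 0.705, 0.045, 0.706]
ft_force: [0.6, 0.0, -1.3]
width: 0.0235
```

```bash
python3 snap.py w6;python3 - <<'E'
from h import *
cv2.imwrite('pics/s6.png',cv2.resize(camera('side')[180:280,175:335][:,:,::-1],None,fx=5,fy=5,interpolation=cv2.INTER_CUBIC))
E
```

```text
6.7 [0.651  0.0976 0.0843] 0.02347286005446516 [ 0.5894  0.0089 -1.3122] [ 0.2019  0.5751 -0.5803  1.4958  0.3305  1.1685 -0.3064]
[[ 0.001  -0.1275  0.9918]
 [-0.0002  0.9918  0.1275]
 [-1.     -0.0003  0.0009]]
```

View pics/w6.png

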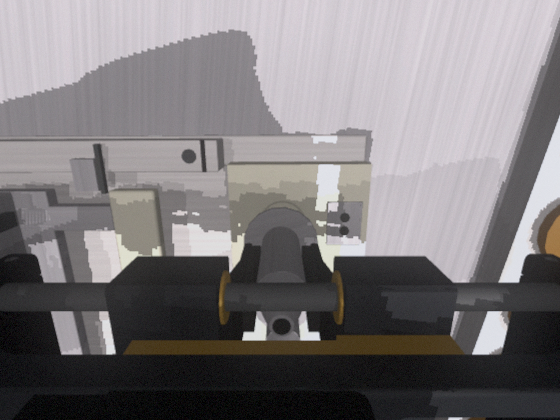

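View pics/s6.png

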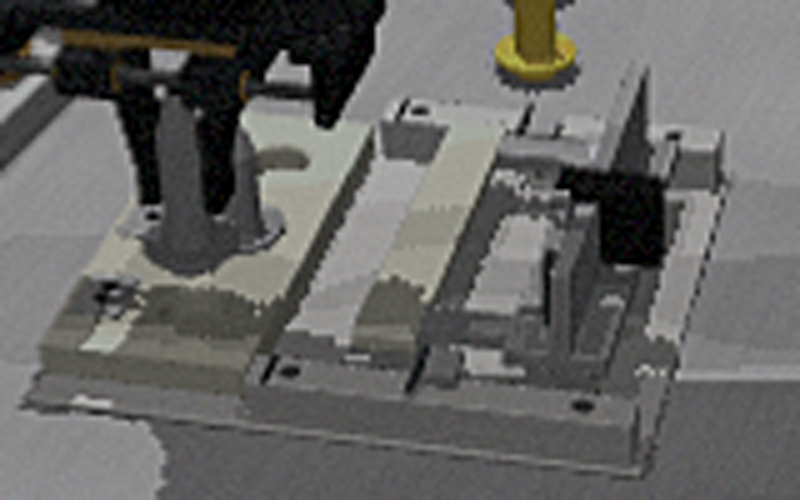

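Call:
arm_command([
  [255, 10, 0, 1.3, 0, 0, 0],
  [255, 22, 0, 1.3, 0, 0, 0],
  [255, 28, 0, 1.3, 0, 0, 0],
  [255, 32, 0, 1.3, 0, 0, 0],
  [255, 32, 0, 1.3, 0, 0, 0],
  [255, 32, 0, 1.3, 0, 0, 0],
])

```text
time: 7.4
ee_pos: [0.6521, 0.0979, 0.0516]
eef_rot: [-0.045, 0.706, 0.045, 0.706]
ft_force: [0.1, -0.2, -0.8]
width: 0.0235
```

Call:
arm_command([
  [255, 3, 0, 0, 0, 0, 0],
  [255, 5, 0, 0, 0, 0, 0],
  [255, 5, 0, 0, 0, 0, 0],
  [255, 5, 0, 0, 0, 0, 0],
])

```text
time: 7.8
ee_pos: [0.6524, 0.0978, 0.0475]
eef_rot: [-0.045, 0.705, 0.045, 0.706]
ft_force: [-2.2, -0.1, 4.2]
width: 0.0233
```

```bash
python3 snap.py w7;python3 - <<'E'
from h import *
cv2.imwrite('pics/s7.png',cv2.resize(camera('side')[180:280,175:335][:,:,::-1],None,fx=5,fy=5,interpolation=cv2.INTER_CUBIC))
E
```

```text
7.8 [0.6524 0.0978 0.0475] 0.023314162649843727 [-2.1864 -0.0744  4.1927] [ 0.1923  0.6159 -0.5665  1.5188  0.354   1.1097 -0.3215]
[[ 0.0008 -0.1275  0.9918]
 [-0.0002  0.9918  0.1275]
 [-1.     -0.0003  0.0007]]
```

View pics/w7.png

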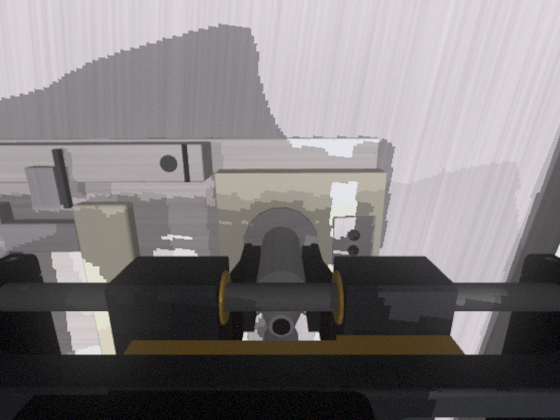

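View pics/s7.png

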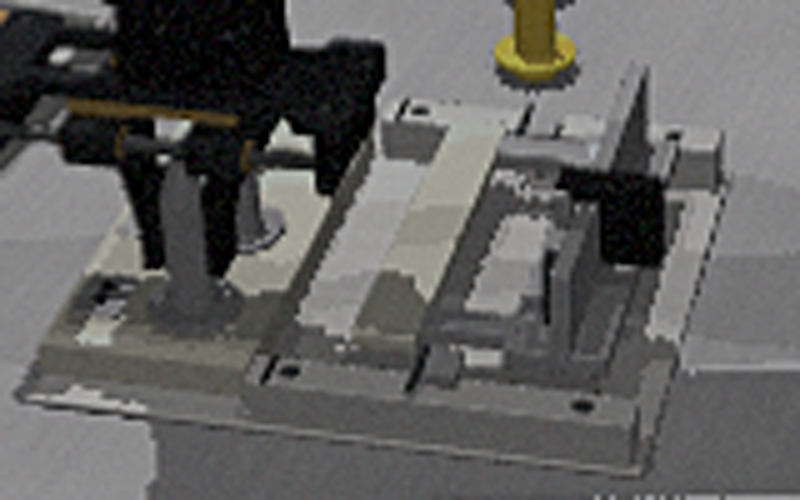

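Call:
arm_command([
  [255, 0, 0, -0.7, 0, 0, 0],
  [200, 0, 0, -0.7, 0, 0, 0],
  [130, 0, 0, -0.7, 0, 0, 0],
  [130, 0, 0, -0.7, 0, 0, 0],
  [130, 0, 0, -0.7, 0, 0, 0],
  [130, -20, 0, -0.7, 0, 0, 0],
  [130, -60, 0, -0.7, 0, 0, 0],
  [130, -105, 0, -0.7, 0, 0, 0],
  [130, -155, 0, -0.7, 0, 0, 0],
  [100, -190, 0, -0.7, 0, 0, 0],
])

```text
time: 8.9
ee_pos: [0.6517, 0.0981, 0.24]
eef_rot: [-0.045, 0.705, 0.045, 0.707]
ft_force: [0.6, 0.1, -0.0]
width: 0.0457
```

```bash
python3 snap.py w8;python3 - <<'E'
from h import *
a=camera('side')[:,:,::-1];cv2.imwrite('pics/s8f.png',a)
cv2.imwrite('pics/s8.png',cv2.resize(a[180:280,175:335],None,fx=5,fy=5,interpolation=cv2.INTER_CUBIC))
E
```

```text
8.9 [0.6517 0.0981 0.24  ] 0.045684751830768734 [ 0.6298  0.1264 -0.0458] [ 0.2093  0.4653 -0.6127  1.3106  0.2636  1.4431 -0.2572]
[[ 0.0025 -0.1277  0.9918]
 [ 0.0005  0.9918  0.1277]
 [-1.      0.0002  0.0026]]
```

View pics/w8.png

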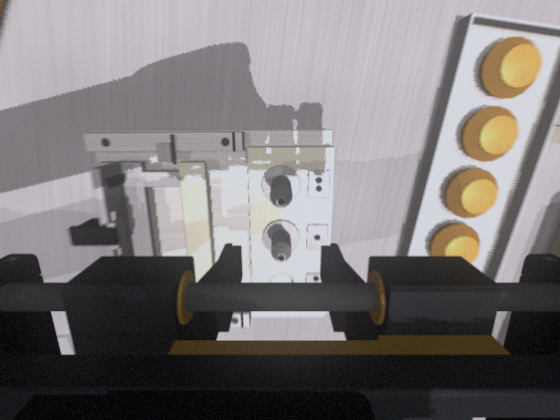

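View pics/s8.png

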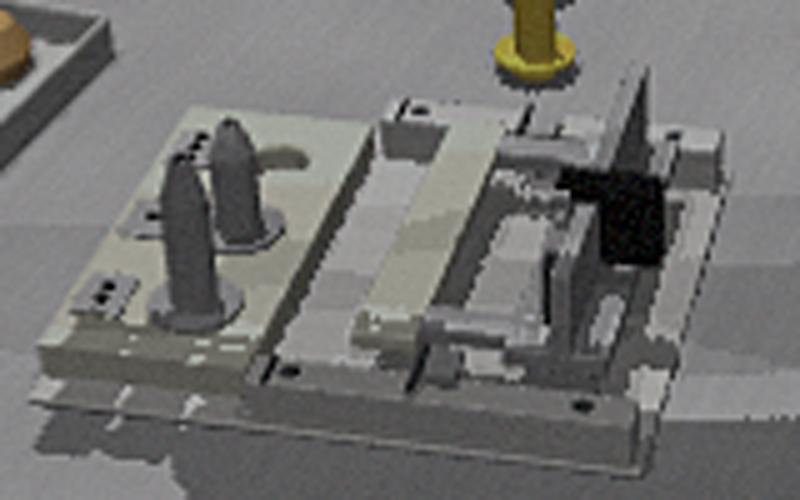

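```bash
python3 - <<'E'
from snap import *
w,im,s=load('w8')
cv2.imwrite('pics/w8c.png',cv2.resize(im[155:265,245:345],None,fx=5,fy=5,interpolation=cv2.INTER_CUBIC))
E
```

```text
(no output)
```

View pics/w8c.png

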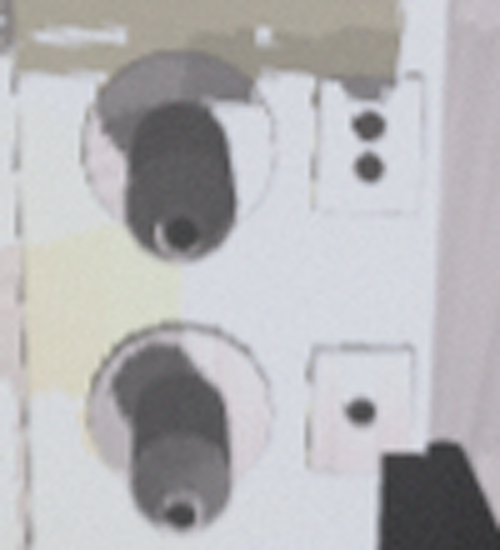

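```bash
python3 - <<'E'
from snap import *
np.set_printoptions(precision=4,suppress=True)
w,im,s=load('w8');sd=cam('side')
T=(245+180/5,155+233/5);F=(245+180/5,155+142/5);O=(245+180/5,155+514/5);OF=(245+181/5,155+412/5)
print(tri([ray(w,T),ray(sd,(211.4,211.6))]),'tall tip .108',onz(w,T,.108),'fl',onz(w,F,.026))
print(tri([ray(w,O),ray(sd,(175+230/5,180+122/5))]),'first tip',onz(w,O,.086),'fl',onz(w,OF,.026))
E
```

```text
(array([0.6527, 0.0965, 0.1064]), [np.float64(0.0010590996334056005), np.float64(0.0010590996334057478)]) tall tip .108 [0.6535 0.0975 0.108 ] fl [0.6536 0.0993 0.026 ]
(array([0.6623, 0.0265, 0.0848]), [np.float64(0.0006944514982731975), np.float64(0.0006944514982730336)]) first tip [0.6628 0.0275 0.086 ] fl [0.6631 0.0285 0.026 ]
```

Call:
arm_command([
  [60, 0, -45, -10, 0, 0, 0],
  [0, 0, -90, -20, 0, 0, 0],
  [0, 0, -135, -30, 0, 0, 0],
  [0, 0, -180, -40, 0, 0, 0],
  [0, 0, -225, -50, 0, 0, 0],
  [0, 0, -270, -60, 0, 0, 0],
  [0, 0, -315, -70, 0, 0, 0],
  [0, 10, -355, -78, 0, 0, 0],
  [0, 20, -390, -85, 0, 0, 0],
  [0, 20, -390, -85, 0, 0, 0],
])

```text
time: 10.0
ee_pos: [0.6137, -0.3068, 0.213]
eef_rot: [-0.043, 0.708, 0.042, 0.704]
ft_force: [-0.9, 0.2, -0.0]
width: 0.087
```

Call:
arm_command([
  [0, 0, 0, 0, 0, 0, 0],
  [0, 0, 0, 0, 0, 0, 0],
  [0, 0, 0, 0, 0, 0, 0],
])

```text
time: 10.3
ee_pos: [0.6175, -0.2982, 0.2168]
eef_rot: [-0.046, 0.705, 0.046, 0.706]
ft_force: [0.4, -0.1, -0.2]
width: 0.0867
```

```bash
python3 snap.py w9;python3 - <<'E'
from snap import *
w,im,s=load('w9')
cv2.imwrite('pics/w9c.png',cv2.resize(im[150:230,230:390],None,fx=5,fy=5,interpolation=cv2.INTER_CUBIC))
E
```

```text
10.3 [ 0.6175 -0.2982  0.2168] 0.08670763131539064 [ 0.4207 -0.0524 -0.2433] [ 0.7017  0.5125 -0.4748  1.2649  0.2284  1.4164  0.375 ]
[[ 0.0005 -0.1298  0.9915]
 [ 0.0003  0.9915  0.1298]
 [-1.      0.0003  0.0005]]
```

View pics/w9.png

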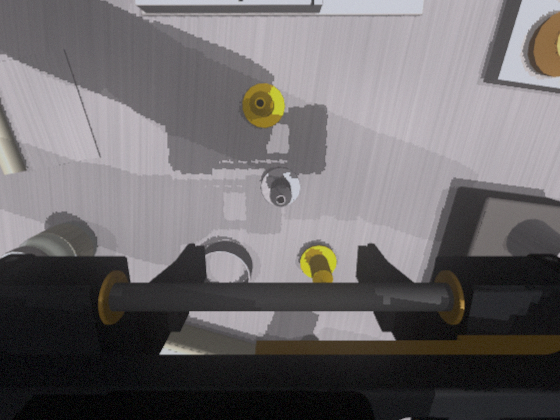

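View pics/w9c.png

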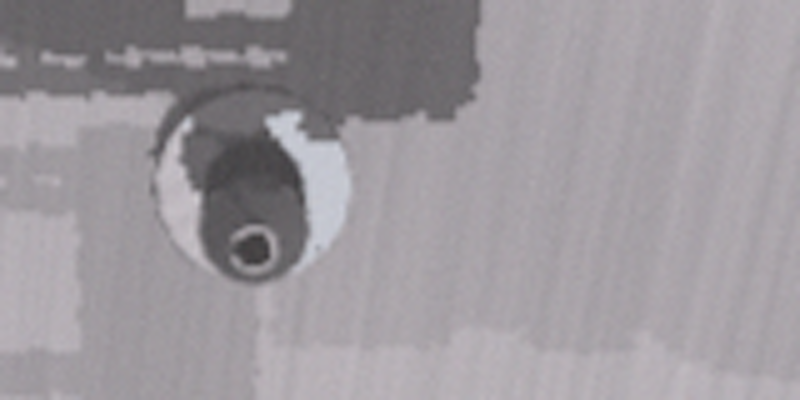

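```bash
python3 - <<'E'
from snap import *
np.set_printoptions(precision=4,suppress=True)
w,im,s=load('w9');w1,_,_=load('w1')
print(onz(w,(280.8,199.8),.074),onz(w,(280.7,187.2),.014),tri([ray(w,(280.8,199.8)),ray(w1,(417.25,172))]))
E
```

```text
[ 0.6189 -0.2997  0.074 ] [ 0.6188 -0.2995  0.014 ] (array([ 0.6189, -0.2999,  0.0733]), [np.float64(3.71771490418548e-05), np.float64(3.7177149041858296e-05)])
```

Call:
arm_command([
  [0, 45, -1.6, 0, 0, 0, 0],
  [0, 90, -1.6, 0, 0, 0, 0],
  [0, 135, -1.6, 0, 0, 0, 0],
  [0, 175, -1.6, 0, 0, 0, 0],
  [0, 197, -1.6, 0, 0, 0, 0],
  [100, 197, -1.6, 0, 0, 0, 0],
  [200, 197, -1.6, 0, 0, 0, 0],
  [255, 197, -1.6, 0, 0, 0, 0],
  [255, 197, -1.6, 0, 0, 0, 0],
  [255, 197, -1.6, 0, 0, 0, 0],
], newtons=25)

```text
time: 11.35
ee_pos: [0.6178, -0.3018, 0.0209]
eef_rot: [-0.046, 0.705, 0.045, 0.706]
ft_force: [0.6, -0.4, -0.6]
width: 0.0553
```

Call:
arm_command([
  [255, 0, 0, 0, 0, 0, 0],
  [255, 0, 0, 0, 0, 0, 0],
  [255, 0, 0, 0, 0, 0, 0],
  [255, 0, 0, 0, 0, 0, 0],
  [255, 0, 0, 0, 0, 0, 0],
  [255, 0, 0, 0, 0, 0, 0],
  [255, 0, 0, 0, 0, 0, 0],
])

```text
time: 12.05
ee_pos: [0.6171, -0.3015, 0.0195]
eef_rot: [-0.045, 0.706, 0.045, 0.706]
ft_force: [0.7, 0.2, -1.3]
width: 0.0233
```

```bash
python3 snap.py w10
```

```text
12.05 [ 0.6171 -0.3015  0.0195] 0.023345794128922823 [ 0.7276  0.1988 -1.2818] [ 0.6933  0.6731 -0.4367  1.4566  0.3038  1.079   0.3244]
[[ 0.     -0.1276  0.9918]
 [-0.      0.9918  0.1276]
 [-1.     -0.      0.    ]]
```

View pics/w10.png

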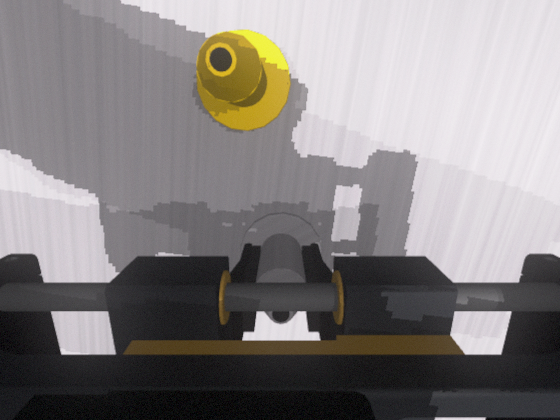

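Call:
arm_command([
  [255, -30, 0, 0, 0, 0, 0],
  [255, -75, 0, 0, 0, 0, 0],
  [255, -125, 0, 0, 0, 0, 0],
  [255, -135, 40, 5, 0, 0, 0],
  [255, -135, 85, 10, 0, 0, 0],
  [255, -135, 130, 14, 0, 0, 0],
  [255, -130, 170, 18, 0, 0, 0],
  [255, -125, 210, 22, 0, 0, 0],
  [255, -125, 245, 25, 0, 0, 0],
  [255, -125, 250, 25, 0, 0, 0],
])

```text
time: 13.1
ee_pos: [0.6094, -0.0439, 0.1446]
eef_rot: [-0.047, 0.706, 0.049, 0.705]
ft_force: [0.5, 0.1, -1.3]
width: 0.0233
```

Call:
arm_command([
  [255, 0, 0, 0, 0, 0, 0],
  [255, 0, 0, 0, 0, 0, 0],
  [255, 0, 0, 0, 0, 0, 0],
  [255, 0, 0, 0, 0, 0, 0],
])

```text
time: 13.5
ee_pos: [0.61, -0.0518, 0.1445]
eef_rot: [-0.045, 0.706, 0.044, 0.706]
ft_force: [-0.1, -0.0, -2.0]
width: 0.0235
```

```bash
python3 snap.py w11;python3 - <<'E'
from snap import *
w,im,s=load('w11')
cv2.imwrite('pics/w11c.png',cv2.resize(im[160:250,290:420],None,fx=6,fy=6,interpolation=cv2.INTER_CUBIC))
cv2.imwrite('pics/w11d.png',cv2.resize(im[195:335,230:330],None,fx=4,fy=4,interpolation=cv2.INTER_CUBIC))
E
```

```text
13.5 [ 0.61   -0.0518  0.1445] 0.023514262187554445 [-0.0815 -0.0031 -2.0285] [ 0.4554  0.4158 -0.5684  1.5715  0.2338  1.2229 -0.0286]
[[-0.0001 -0.1256  0.9921]
 [-0.0004  0.9921  0.1256]
 [-1.     -0.0004 -0.0001]]
```

View pics/w11.png

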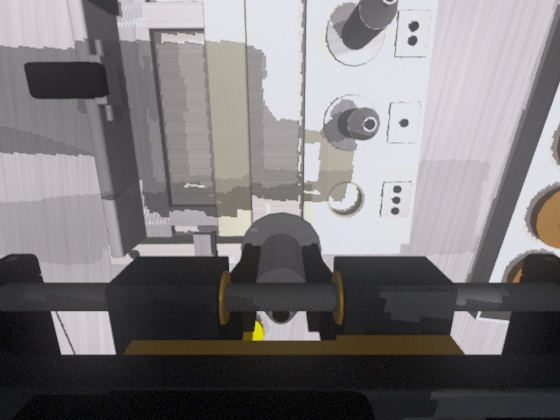

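View pics/w11c.png

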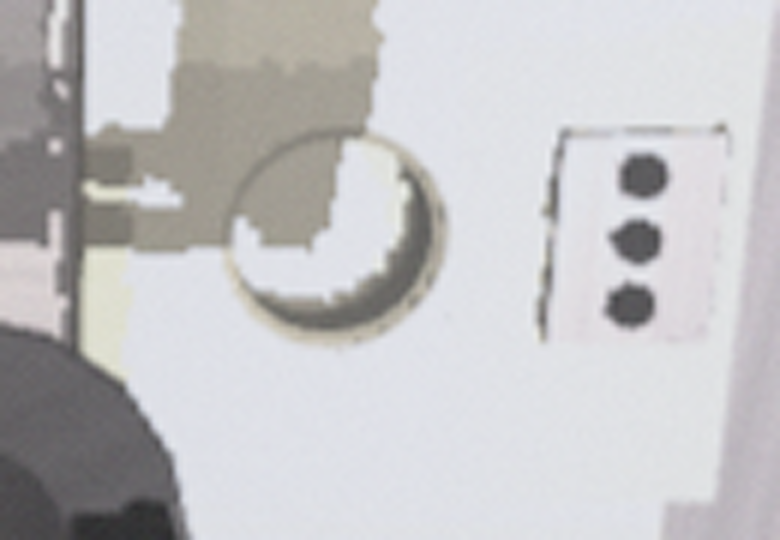

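View pics/w11d.png

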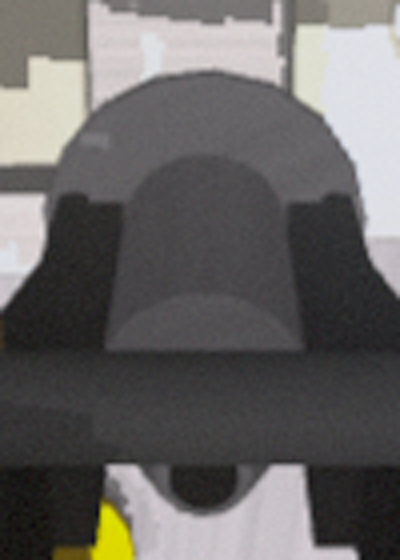

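```bash
python3 - <<'E'
from snap import *
np.set_printoptions(precision=4,suppress=True)
w,im,s=load('w11')
p=onz(w,(345.8,199.7),.022);print('p3',p, 'rel tool',R.from_quat(s['eef_rot']).as_matrix().T@(p-np.array(s['ee_pos'])))
M=np.array(camera_params('wrist')['mount']);c=(w[0],w[1],M[:3,:3],M[:3,3])
def onx(uv,x):
    o,v=ray(c,uv);return o+v*(x-o[0])/v[0]
print('tip',onx((280.75,315),-.0545),'edge',onx((281.25,212.5),.0055)-[0,.024,0],onx((281.25,212.5),.0095)-[0,.024,0])
E
```

```text
p3 [ 0.672  -0.0403  0.022 ] rel tool [0.1224 0.0037 0.0629]
tip [-0.0545  0.0009  0.0011] edge [0.0055 0.0021 0.0013] [0.0095 0.0009 0.0013]
```

Call:
arm_command([
  [255, 10, 2, 40, 0, 0, 0],
  [255, 40, 2, 61, 0, 0, 0],
  [255, 79, 2, 61, 0, 0, 0],
  [255, 79, 2, 61, 0, 0, 0],
  [255, 79, 2, 61, 0, 0, 0],
  [255, 79, 2, 61, 0, 0, 0],
  [255, 79, 2, 61, 0, 0, 0],
  [255, 79, 2, 61, 0, 0, 0],
  [255, 79, 2, 61, 0, 0, 0],
  [255, 79, 2, 61, 0, 0, 0],
])

```text
time: 14.55
ee_pos: [0.6704, -0.0407, 0.066]
eef_rot: [-0.045, 0.705, 0.045, 0.706]
ft_force: [-1.0, -1.4, -2.0]
width: 0.0236
```

```bash
python3 snap.py w12
```

```text
14.55 [ 0.6704 -0.0407  0.066 ] 0.02362578698842417 [-0.9711 -1.3841 -2.0367] [ 0.3691  0.6099 -0.5295  1.4714  0.3233  1.1471 -0.0871]
[[ 0.0006 -0.1276  0.9918]
 [-0.0003  0.9918  0.1276]
 [-1.     -0.0003  0.0005]]
```

Call:
arm_command([
  [255, 10, -1.2, 0, 0, 0, 0],
  [255, 20, -1.2, 0, 0, 0, 0],
  [255, 27, -1.2, 0, 0, 0, 0],
  [255, 30, -1.2, 0, 0, 0, 0],
  [255, 30, -1.2, 0, 0, 0, 0],
  [255, 30, -1.2, 0, 0, 0, 0],
])

```text
time: 15.2
ee_pos: [0.6704, -0.0416, 0.0356]
eef_rot: [-0.045, 0.706, 0.045, 0.706]
ft_force: [0.2, -0.0, -1.5]
width: 0.023
```

Call:
arm_command([
  [255, 3, 0, 0, 0, 0, 0],
  [255, 5, 0, 0, 0, 0, 0],
  [255, 5, 0, 0, 0, 0, 0],
  [255, 5, 0, 0, 0, 0, 0],
])

```text
time: 15.6
ee_pos: [0.6707, -0.0417, 0.0315]
eef_rot: [-0.045, 0.705, 0.045, 0.706]
ft_force: [-2.8, -0.2, 4.9]
width: 0.0233
```

```bash
python3 snap.py w13;python3 - <<'E'
from h import *
a=camera('side')[:,:,::-1]
cv2.imwrite('pics/s13.png',cv2.resize(a[180:280,175:335],None,fx=5,fy=5,interpolation=cv2.INTER_CUBIC))
E
```

```text
15.6 [ 0.6707 -0.0417  0.0315] 0.023335200101826187 [-2.8222 -0.2368  4.9083] [ 0.3631  0.6471 -0.5175  1.4933  0.3432  1.0913 -0.0984]
[[ 0.0009 -0.1276  0.9918]
 [-0.0003  0.9918  0.1276]
 [-1.     -0.0004  0.0008]]
```

View pics/s13.png

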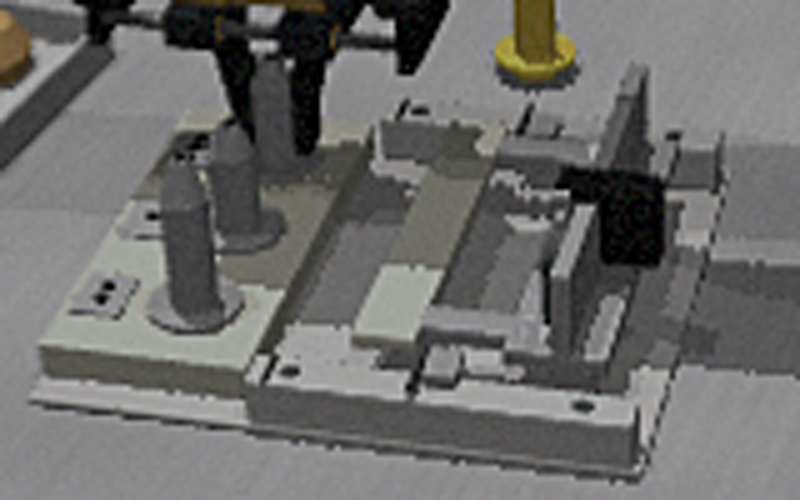

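Same signature as the first seating (TCP height 31.5 mm, contact up-force). Release and rise.

Call:
arm_command([
  [255, 0, 0, -0.7, 0, 0, 0],
  [200, 0, 0, -0.7, 0, 0, 0],
  [130, 0, 0, -0.7, 0, 0, 0],
  [130, 0, 0, -0.7, 0, 0, 0],
  [130, 0, 0, -0.7, 0, 0, 0],
  [130, -20, 0, -0.7, 0, 0, 0],
  [130, -60, 0, -0.7, 0, 0, 0],
  [130, -105, 0, -0.7, 0, 0, 0],
  [130, -155, 0, -0.7, 0, 0, 0],
  [130, -190, 0, -0.7, 0, 0, 0],
])

```text
time: 16.7
ee_pos: [0.67, -0.0417, 0.224]
eef_rot: [-0.045, 0.705, 0.045, 0.707]
ft_force: [0.6, 0.4, 0.2]
width: 0.0423
```

```bash
python3 snap.py w14;python3 - <<'E'
from h import *
a=camera('side')[:,:,::-1]
cv2.imwrite('pics/s14.png',cv2.resize(a[180:280,175:335],None,fx=5,fy=5,interpolation=cv2.INTER_CUBIC))
E
```

```text
16.7 [ 0.67   -0.0417  0.224 ] 0.042325915050602715 [0.5685 0.4337 0.2092] [ 0.38    0.4906 -0.562   1.2989  0.2571  1.4207 -0.0376]
[[ 0.0025 -0.1277  0.9918]
 [-0.0001  0.9918  0.1277]
 [-1.     -0.0004  0.0024]]
```

View pics/w14.png

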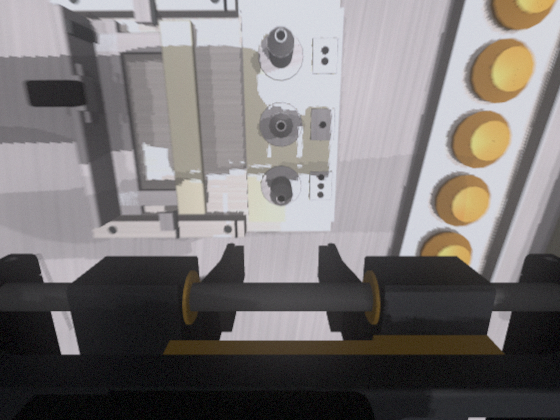

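View pics/s14.png

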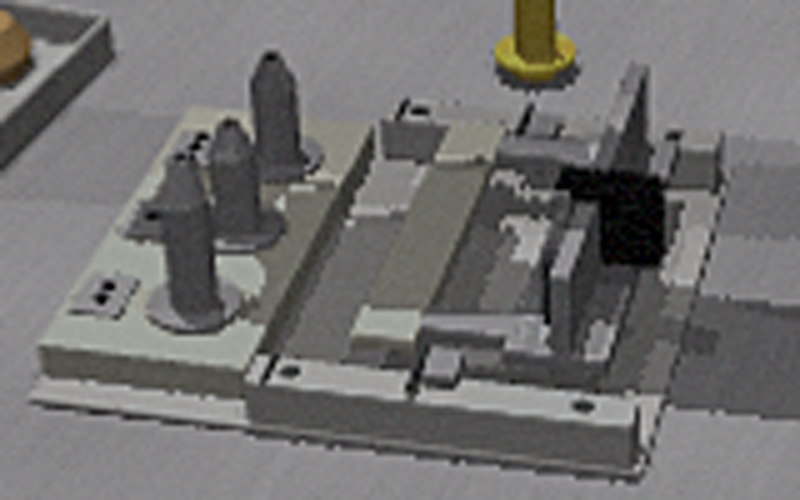

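Call:
arm_command([
  [255, 0, 5, -25, 0.14, 0, 0],
  [255, 0, 10, -50, 0.28, 0, 0],
  [255, 0, 15, -75, 0.42, 0, 0],
  [255, 0, 20, -100, 0.56, 0, 0],
  [255, 0, 24, -125, 0.7, 0, 0],
  [255, 0, 28, -150, 0.84, 0, 0],
  [255, 10, 32, -175, 0.98, 0, 0],
  [255, 20, 36, -200, 1.12, 0, 0],
  [255, 40, 41, -225, 1.26, 0, 0],
  [255, 60, 41, -230, 1.4, 0, 0],
])

```text
time: 17.8
ee_pos: [0.4339, -0.0307, 0.1594]
eef_rot: [0.421, 0.568, -0.422, 0.568]
ft_force: [0.6, -0.1, -0.3]
width: 0.0004
```

Call:
arm_command([
  [255, 14, 0, 0, 0.14, 0, 0],
  [255, 14, 0, 0, 0.17, 0, 0],
  [255, 14, 0, 0, 0.17, 0, 0],
  [255, 14, 0, 0, 0.17, 0, 0],
  [255, 14, 0, 0, 0.17, 0, 0],
  [255, 14, 0, 0, 0.17, 0, 0],
])

```text
time: 18.4
ee_pos: [0.4367, -0.0305, 0.147]
eef_rot: [0.467, 0.531, -0.466, 0.532]
ft_force: [0.3, -0.1, -0.2]
width: 0.0004
```

```bash
python3 snap.py w15;python3 - <<'E'
from h import *
a=camera('side')[:,:,::-1];cv2.imwrite('pics/s15.png',a)
E
```

```text
18.4 [ 0.4367 -0.0305  0.147 ] 0.00036811072794440706 [ 0.2729 -0.1165 -0.1948] [ 0.454   0.0043 -0.4842  2.0051  0.0024  1.1319 -1.472 ]
[[ 0.0008  0.9916  0.1297]
 [-0.0001  0.1297 -0.9916]
 [-1.      0.0007  0.0002]]
```

View pics/w15.png

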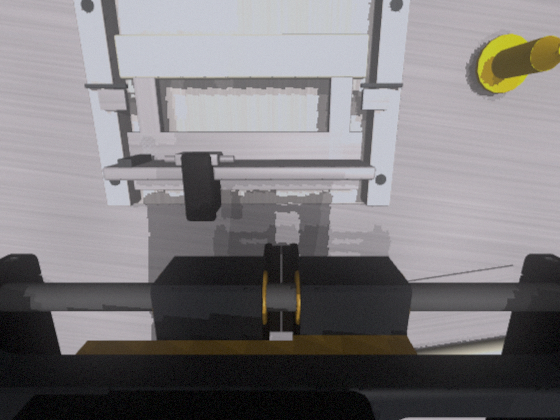

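View pics/s15.png

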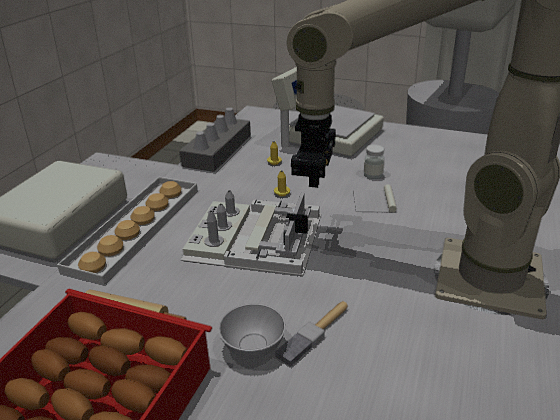

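```bash
cat >> snap.py <<'E'
u=np.array([.992,.1275]);v=np.array([-.1275,.992]);O=np.array([.5867,.0192])
def fx(P): d=np.asarray(P)[:2]-O;return np.array([d@u,d@v])*1000
E
python3 - <<'E'
from snap import *
np.set_printoptions(precision=4,suppress=True)
w,im,s=load('w4')
for n,p,z in(('ptr',(177.7,141.7),.038),('markA',(237.3,133.3),.029),('lineB',(246.7,133.3),.029)):print(n,fx(onz(w,p,z)))
w,im,s=load('w15')
for n,p,z in(('ptrL',(104,86),.038),('ptrR',(381,86),.038),('plate near top L',(106,178.5),.085),('plate nearR',(373,177.5),.085),('capL',(184,170),.094),('capR',(217,170),.094),('capnear',(201,219),.094)):print(n,fx(onz(w,p,z)))
cv2.imwrite('pics/w15c.png',cv2.resize(im[70:230,80:260],None,fx=4,fy=3.5,interpolation=cv2.INTER_CUBIC))
E
```

```text
ptr [-47.9555 115.0313]
markA [ 20.9601 124.1683]
lineB [ 32.1451 124.1635]
ptrL [-50.2817 113.4614]
ptrR [ -49.4506 -113.1554]
plate near top L [-118.1116   96.8846]
plate nearR [-116.6331  -99.0753]
capL [-110.2201   36.2451]
capR [-110.1338   13.1695]
capnear [-146.1768   26.8495]
```

View pics/w15c.png

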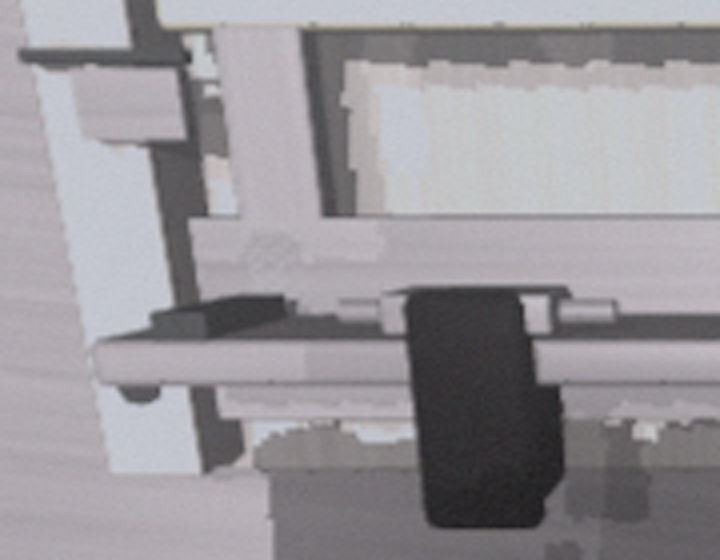

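Call:
arm_command([
  [255, 40, 0, 0, 0, 0, 0],
  [255, 75, 0, 0, 0, 0, 0],
  [255, 95, 0, 0, 0, 0, 0],
  [255, 95, 0, 0, 0, 0, 0],
  [255, 95, 6, 0, 0, 0, 0],
  [255, 95, 12, 0, 0, 0, 0],
  [255, 95, 18, 0, 0, 0, 0],
  [255, 95, 18, 0, 0, 0, 0],
  [255, 95, 18, 0, 0, 0, 0],
], newtons=40)

```text
time: 19.4
ee_pos: [0.4545, -0.0282, 0.0519]
eef_rot: [0.467, 0.531, -0.467, 0.531]
ft_force: [-0.4, -0.7, -0.0]
width: 0.0004
```

```bash
python3 snap.py w16;python3 - <<'E'
from h import *
a=camera('side')[:,:,::-1]
cv2.imwrite('pics/s16.png',cv2.resize(a[140:280,175:375],None,fx=4,fy=4,interpolation=cv2.INTER_CUBIC))
E
```

```text
19.4 [ 0.4545 -0.0282  0.0519] 0.00043598981871057006 [-0.3695 -0.7158 -0.0403] [ 0.4199  0.1783 -0.4865  2.0587  0.104   0.9269 -1.5645]
[[ 0.0005  0.9917  0.1285]
 [-0.0001  0.1285 -0.9917]
 [-1.      0.0005  0.0001]]
```

View pics/w16.png

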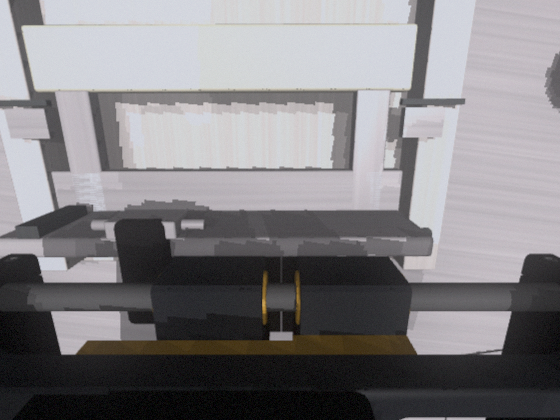

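View pics/s16.png

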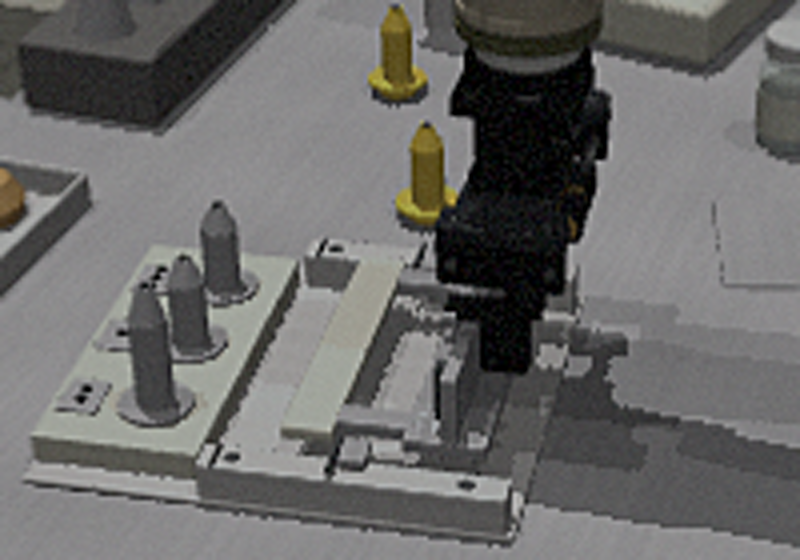

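Call:
arm_command([
  [255, 0, 6, 0, 0, 0, 0],
  [255, 0, 12, 0, 0, 0, 0],
  [255, 0, 20, 0, 0, 0, 0],
  [255, 0, 28, 0, 0, 0, 0],
  [255, 0, 36, 0, 0, 0, 0],
  [255, 0, 44, 0, 0, 0, 0],
  [255, 0, 52, 0, 0, 0, 0],
  [255, 0, 60, 0, 0, 0, 0],
  [255, 0, 66, 0, 0, 0, 0],
  [255, 0, 70, 0, 0, 0, 0],
])

```text
time: 20.5
ee_pos: [0.5233, -0.0192, 0.0512]
eef_rot: [0.466, 0.532, -0.467, 0.531]
ft_force: [-6.7, -0.1, 4.8]
width: 0.0008
```

Call:
arm_command([
  [255, 0, 0, 0, 0, 0, 0],
  [255, 0, 0, 0, 0, 0, 0],
  [255, 0, 0, 0, 0, 0, 0],
  [255, 0, 0, 0, 0, 0, 0],
])

```text
time: 20.9
ee_pos: [0.5231, -0.0193, 0.0512]
eef_rot: [0.467, 0.531, -0.467, 0.531]
ft_force: [-4.6, -0.7, 0.1]
width: 0.0001
```

```bash
python3 snap.py w17
```

```text
20.9 [ 0.5231 -0.0193  0.0512] 0.00014785029817078693 [-4.613  -0.6624  0.0981] [ 0.3624  0.3206 -0.4701  1.8922  0.174   0.9698 -1.6282]
[[-0.001   0.9917  0.1284]
 [-0.0001  0.1284 -0.9917]
 [-1.     -0.001  -0.    ]]
```

View pics/w17.png

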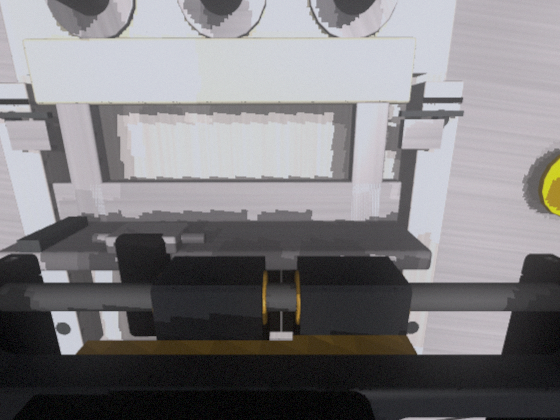

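```bash
python3 - <<'E'
from snap import *
w,im,s=load('w17')
a=cv2.resize(im[65:165,395:480],None,fx=5,fy=5,interpolation=cv2.INTER_CUBIC)
b=cv2.resize(im[65:165,0:75],None,fx=5,fy=5,interpolation=cv2.INTER_CUBIC)
cv2.imwrite('pics/w17c.png',np.hstack([b,a]))
E
```

```text
(no output)
```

View pics/w17c.png

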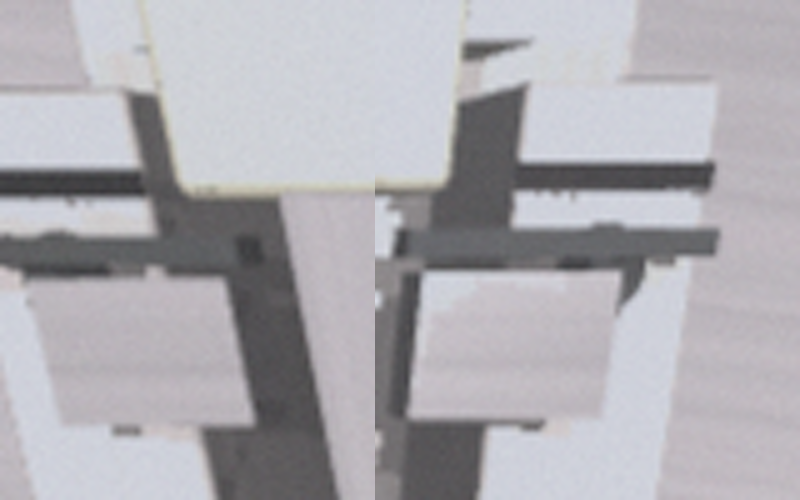

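```bash
python3 - <<'E'
from snap import *
w,im,s=load('w17')
for p in((443,100),(443,113.4),(14,101.2),(14,114.6)):
    z=.029 if p[1]<110 else .038
    print(p,fx(onz(w,p,z)), fx(onz(w,p,.040)))
print(fx(s['ee_pos']))
E
```

```text
(443, 100) [  21.65604914 -122.47322516] [  21.01966788 -117.03833049]
(443, 113.4) [  14.2988204  -119.06222609] [  14.26107392 -118.06225266]
(14, 101.2) [ 20.43769108 119.13304812] [ 19.8739932  110.15447932]
(14, 114.6) [ 13.1133815  113.45271078] [ 13.08915293 111.80124853]
[-68.04440622 -30.04294863]
```

Call:
arm_command([
  [255, 0, 3, 0, 0, 0, 0],
  [255, 0, 6, 0, 0, 0, 0],
  [255, 0, 7, 0, 0, 0, 0],
  [255, 0, 7, 0, 0, 0, 0],
  [255, 0, 7, 0, 0, 0, 0],
  [255, 0, 7, 0, 0, 0, 0],
])

```text
time: 21.55
ee_pos: [0.5301, -0.0183, 0.0513]
eef_rot: [0.467, 0.531, -0.467, 0.531]
ft_force: [-4.5, -0.7, -1.8]
width: 0.0003
```

```bash
python3 snap.py w18; python3 - <<'E'
from snap import *
w,im,s=load('w18')
a=cv2.resize(im[65:165,395:480],None,fx=5,fy=5,interpolation=cv2.INTER_CUBIC)
b=cv2.resize(im[65:165,0:75],None,fx=5,fy=5,interpolation=cv2.INTER_CUBIC)
cv2.imwrite('pics/w18c.png',np.hstack([b,a]))
print(fx(s['ee_pos']))
E
```

```text
21.55 [ 0.5301 -0.0183  0.0513] 0.0003435356098823541 [-4.5317 -0.7072 -1.7552] [ 0.3564  0.3342 -0.4681  1.8746  0.1797  0.9749 -1.6329]
[[-0.0009  0.9917  0.1285]
 [-0.      0.1285 -0.9917]
 [-1.     -0.0009 -0.0001]]
[-60.95111548 -29.99980647]
```

View pics/w18c.png

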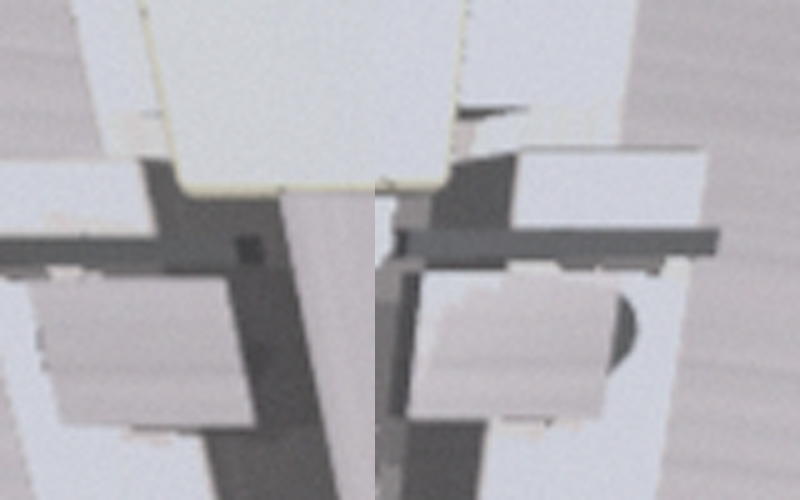

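View pics/w18.png

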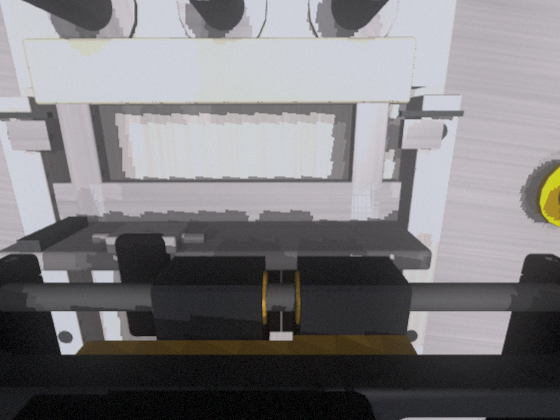

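Call:
arm_command([
  [255, 0, 0, 0, 0, 0, 0],
  [255, 0, 0, 0, 0, 0, 0],
  [255, 0, 0, -4, 0, 0, 0],
  [255, 0, 0, -8, 0, 0, 0],
  [255, 0, 0, -12, 0, 0, 0],
  [255, 0, 0, -16, 0, 0, 0],
  [255, 0, 0, -20, 0, 0, 0],
  [255, 0, 0, -24, 0, 0, 0],
  [255, 0, 0, -28, 0, 0, 0],
  [255, 0, 0, -28, 0, 0, 0],
])

```text
time: 22.6
ee_pos: [0.5264, 0.0091, 0.0513]
eef_rot: [0.466, 0.531, -0.467, 0.531]
ft_force: [-6.0, -1.4, 0.4]
width: 0.0004
```

```bash
python3 snap.py w19; python3 - <<'E'
from snap import *
w,im,s=load('w19')
print(fx(s['ee_pos']))
E
```

```text
22.6 [0.5264 0.0091 0.0513] 0.0004387149620357645 [-6.006  -1.4224  0.4376] [ 0.3179  0.3287 -0.4829  1.8838  0.1831  0.9734 -1.6888]
[[-0.0009  0.9917  0.1283]
 [-0.0008  0.1283 -0.9917]
 [-1.     -0.001   0.0007]]
[-61.07566245  -2.30539425]
```

View pics/w19.png

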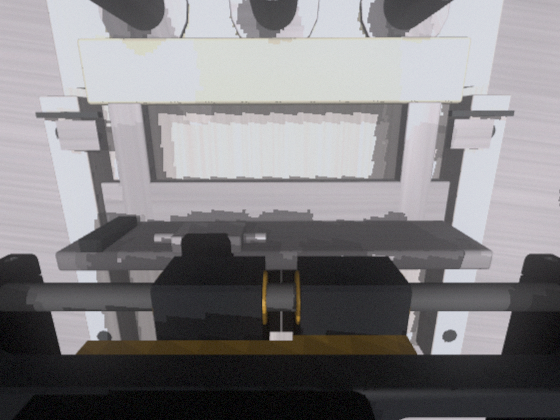

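Call:
arm_command([
  [255, 0, 0, -3, 0, 0, 0],
  [255, 0, 0, -6, 0, 0, 0],
  [255, 0, 0, -9, 0, 0, 0],
  [255, 0, 0, -12, 0, 0, 0],
  [255, 0, 0, -15, 0, 0, 0],
  [255, 0, 0, -18, 0, 0, 0],
  [255, 0, 0, -18, 0, 0, 0],
])

```text
time: 23.35
ee_pos: [0.5242, 0.026, 0.0512]
eef_rot: [0.466, 0.531, -0.468, 0.531]
ft_force: [-5.5, -3.1, 0.1]
width: 0.0003
```

```bash
python3 snap.py w20; python3 - <<'E'
from snap import *
w,im,s=load('w20')
print(fx(s['ee_pos']))
E
```

```text
23.35 [0.5242 0.026  0.0512] 0.0003359772475931022 [-5.5498 -3.1172  0.1019] [ 0.293   0.3268 -0.4915  1.8876  0.1862  0.973  -1.725 ]
[[-0.0009  0.9918  0.1274]
 [-0.0017  0.1274 -0.9918]
 [-1.     -0.0012  0.0015]]
[-61.15660076  14.72140649]
```

View pics/w20.png

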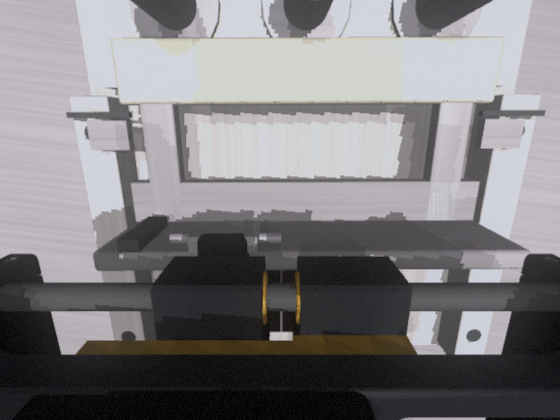

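```bash
python3 - <<'E'
from snap import *
for n in('w18','w19','w20'):
    w,im,s=load(n)
    g=cv2.cvtColor(im,cv2.COLOR_BGR2GRAY)[244:248].mean(0)
    d=np.where(g<45)[0]; d=d[(d>100)&(d<275)]
    print(n,d.min(),d.max(),fx(onz(w,(d.min(),246),.094)),fx(onz(w,(d.max(),246),.094)))
E
```

```text
w18 116 164 [-32.77531996  37.40691452] [-32.71950705  17.36583115]
w19 182 230 [-32.81938105  37.58050774] [-32.77237447  17.54766884]
w20 140 246 [-32.83870887  72.09678358] [-32.79119867  27.90019509]
```

Call:
arm_command([
  [255, 0, 0, -3, 0, 0, 0],
  [255, 0, 0, -6, 0, 0, 0],
  [255, 0, 0, -9, 0, 0, 0],
  [255, 0, 0, -12, 0, 0, 0],
  [255, 0, 0, -15, 0, 0, 0],
  [255, 0, 0, -18, 0, 0, 0],
  [255, 0, 0, -20, 0, 0, 0],
  [255, 0, 0, -20, 0, 0, 0],
])

```text
time: 24.2
ee_pos: [0.5215, 0.0457, 0.0512]
eef_rot: [0.466, 0.531, -0.468, 0.531]
ft_force: [-5.8, -5.4, -0.1]
width: 0.0006
```

Call:
arm_command([
  [255, 0, 0, -1, 0, 0, 0],
  [255, 0, 0, -2, 0, 0, 0],
  [255, 0, 0, -2, 0, 0, 0],
])

```text
time: 24.5
ee_pos: [0.5214, 0.0472, 0.0512]
eef_rot: [0.466, 0.531, -0.468, 0.531]
ft_force: [-5.5, -7.0, 0.4]
width: 0.0003
```

```bash
python3 snap.py w21; python3 - <<'E'
from snap import *
w,im,s=load('w21')
print(fx(s['ee_pos']))
g=cv2.cvtColor(im,cv2.COLOR_BGR2GRAY)[244:248].mean(0)
d=np.where(g<45)[0]; d=d[(d>180)&(d<275)]
print(d.min(),d.max(),fx(onz(w,(d.max(),246),.094)))
E
```

```text
24.5 [0.5214 0.0472 0.0512] 0.0002568513278677463 [-5.5118 -7.0125  0.3715] [ 0.2616  0.3262 -0.5024  1.8903  0.1901  0.9732 -1.7698]
[[-0.0011  0.9919  0.127 ]
 [-0.0022  0.127  -0.9919]
 [-1.     -0.0014  0.0021]]
[-61.24063453  36.13530266]
186 246 [-32.84389699  49.31897602]
```

View pics/w21.png

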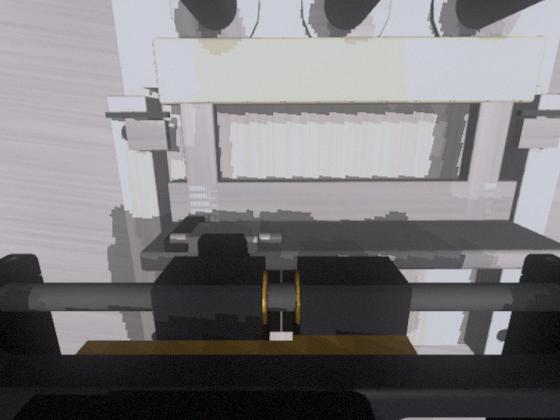

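Call:
arm_command([
  [255, 0, 0, -1, 0, 0, 0],
  [255, 0, 0, -2, 0, 0, 0],
  [255, 0, 0, -2, 0, 0, 0],
  [255, 0, 0, -2, 0, 0, 0],
])

```text
time: 24.95
ee_pos: [0.5214, 0.0474, 0.0512]
eef_rot: [0.466, 0.53, -0.469, 0.531]
ft_force: [-3.7, -13.0, 1.2]
width: 0.0004
```

```bash
python3 snap.py w22; python3 - <<'E'
from snap import *
w,im,s=load('w22')
print(fx(s['ee_pos']))
g=cv2.cvtColor(im,cv2.COLOR_BGR2GRAY)[244:248].mean(0)
d=np.where(g<45)[0]; d=d[(d>180)&(d<275)]
print(d.min(),d.max(),fx(onz(w,(d.max(),246),.094)))
a=cv2.resize(im[65:165,480:560],None,fx=5,fy=5,interpolation=cv2.INTER_CUBIC)
b=cv2.resize(im[65:165,95:185],None,fx=5,fy=5,interpolation=cv2.INTER_CUBIC)
cv2.imwrite('pics/w22c.png',np.hstack([b,a])[:, :800])
for n in('side','top'):
    a=camera(n)[:,:,::-1];cv2.imwrite(f'pics/{n}22.png',a)
    q=a[180:280,175:335] if n=='side' else a[120:265,205:365]
    cv2.imwrite(f'pics/{n}22c.png',cv2.resize(q,None,fx=4,fy=4,interpolation=cv2.INTER_CUBIC))
E
```

```text
24.95 [0.5214 0.0474 0.0512] 0.00036268582102918037 [ -3.7179 -12.9865   1.2365] [ 0.2596  0.3261 -0.5017  1.8902  0.1919  0.9736 -1.7738]
[[-0.0009  0.9921  0.1254]
 [-0.004   0.1254 -0.9921]
 [-1.     -0.0014  0.0038]]
[-61.22201434  36.27456505]
187 247 [-32.78708604  49.07086266]
```

View pics/w22c.png

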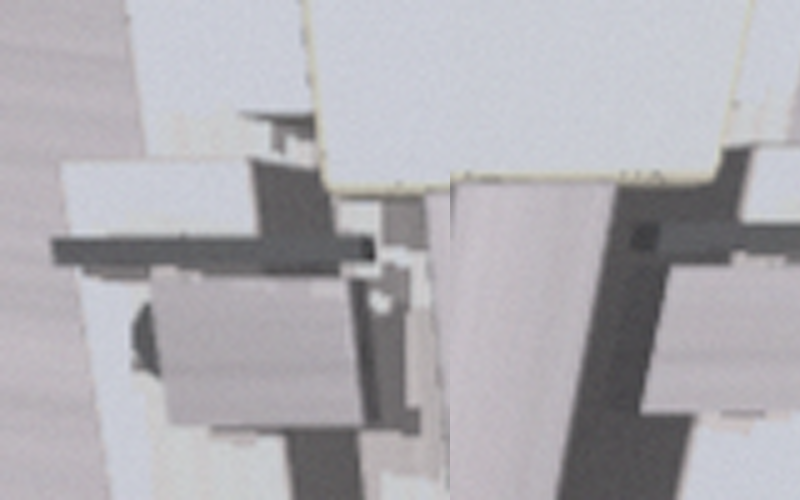

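View pics/side22c.png

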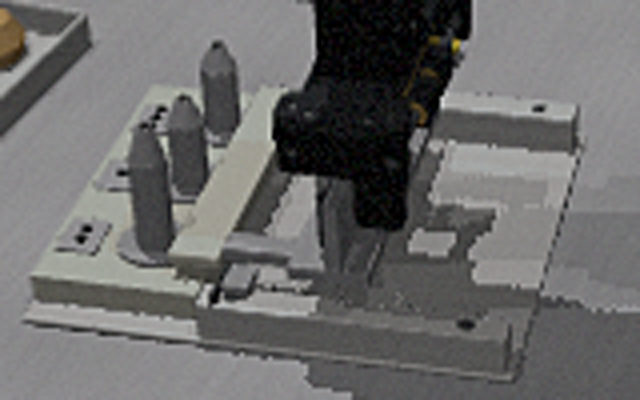

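View pics/top22.png

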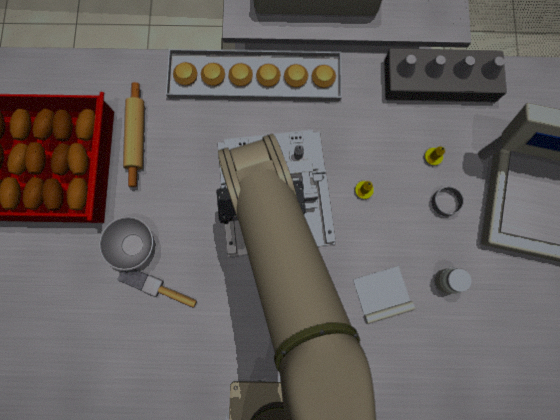

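Call:
arm_command([
  [255, 0, 0, 1, 0, 0, 0],
  [255, 0, 0, 2, 0, 0, 0],
  [255, 0, 0, 2, 0, 0, 0],
  [255, 0, 0, 2, 0, 0, 0],
  [255, 0, 0, 2, 0, 0, 0],
  [255, 0, 0, 2, 0, 0, 0],
  [255, 0, 0, 2, 0, 0, 0],
])

```text
time: 25.8
ee_pos: [0.5214, 0.0473, 0.0512]
eef_rot: [0.466, 0.531, -0.468, 0.531]
ft_force: [-5.5, -6.7, -0.4]
width: 0.0002
```

```bash
python3 snap.py w23; python3 - <<'E'
from snap import *
w,im,s=load('w23')
print(fx(s['ee_pos']))
g=cv2.cvtColor(im,cv2.COLOR_BGR2GRAY)[244:248].mean(0)
d=np.where(g<45)[0]; d=d[(d>180)&(d<275)]
print(d.min(),d.max(),fx(onz(w,(d.max(),246),.094)))
cv2.imwrite('pics/w23c.png',cv2.resize(im[65:165,95:185],None,fx=5,fy=5,interpolation=cv2.INTER_CUBIC))
E
```

```text
25.8 [0.5214 0.0473 0.0512] 0.00019336934058209658 [-5.4576 -6.696  -0.3806] [ 0.2617  0.3262 -0.5025  1.8902  0.1899  0.9731 -1.7696]
[[-0.0011  0.9919  0.1271]
 [-0.002   0.1271 -0.9919]
 [-1.     -0.0013  0.0018]]
[-61.21146891  36.23930042]
187 246 [-32.81172114  49.41489992]
```

View pics/w23c.png

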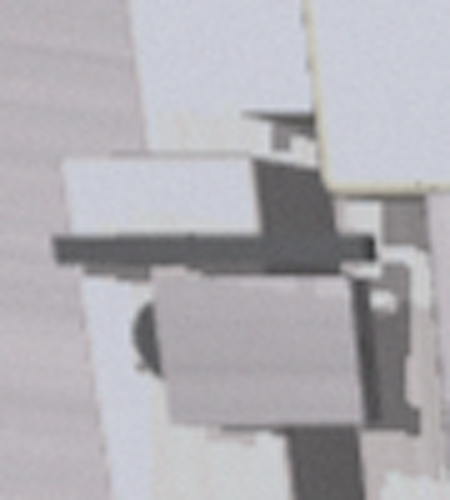

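```bash
python3 - <<'E'
from snap import *
w,im,s=load('w14');sd=cam('side')
cv2.imwrite('pics/w14c.png',cv2.resize(im[20:220,240:340],None,fx=3,fy=3,interpolation=cv2.INTER_CUBIC))
X,e=tri([ray(w,(281.3,198)),ray(sd,(175+270/5,180+57/5))]);print(X,e)
E
```

```text
[ 0.67068775 -0.03844587  0.08591838] [np.float64(0.0011893361774870316), np.float64(0.0011893361774870524)]
```

View pics/w14c.png

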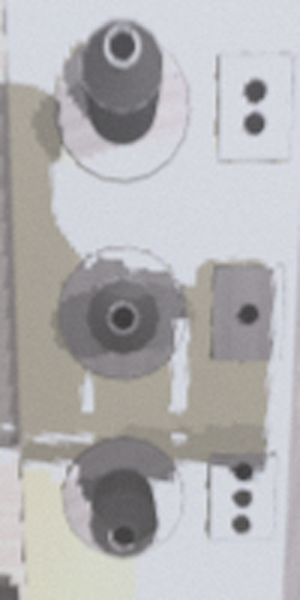

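Short tip stands at 86 mm, as a seated nozzle should, and all three are upright in their pockets. Handing in.

```bash
python3 -c "
from bench import *
print(close_job())
print(read_state()['time'],read_state()['ft_force'],read_state()['ee_pos'])"
```

```text
the job is handed in; nothing more can be done
None
the job is handed in; nothing more can be done
```

I seated the tall nozzle in the two-dot pocket, then the short nozzle in the three-dot pocket. I then pushed the clamp leg to the marks with closed fingers and slid the lever to its end stop while holding the leg there. The job was handed in at about 26 s; it reported no verdict.

**Nozzles:** The tip heights were 106 mm for the tall and 86 mm for the short. I expected 108 and 86. The untouched nozzle in pocket one read 85 mm. All three look upright in the last views.

**Leg:** The pointer bars cover the black marks on both rails, which I judge to be within about 1 mm. The holding force along the push is about 5.5 N.

**Lever:** The cap edge measured 49 mm off the middle, matching the closed position. Pushing harder along the plate, up to 13 N, no longer moved it. I then eased off to about 7 N and the lever stayed put.

**Disagreements:** The wrist camera read 1 to 2 mm off the fixed cameras. I corrected for this using the held nozzle. Nothing I checked failed, and the bystanders look unmoved in the last top view. I judged those by eye and did not measure them.

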